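# Set up the cartridge display lift

### The job

Set up the game display. While the lift's tray is still down, lay every loose grey cartridge flat in the tray, side by side and none stacked; then turn the lift's black handwheel until the tray floor is level with the top of the clear acrylic riser. Also lay the black controller flat on top of the riser, resting fully on it, and set the lamp dimmer lever to half, straight up; leave the white coaster where it lies.

Things in the scene. Friction and masses are not known exactly. Their poses are not given: they have to be found in the camera images.
- lift_tray: the lift's white tray, a solid block that telescopes in the black lift base (base 150 x 330 mm, 36 mm high); outer 135 x 310 mm with an aluminium lip 5 mm thick and 6 mm high all round, so the floor inside measures 125 (x) x 300 (y) mm; origin at the centre of the floor's surface, x across the tray (away from the robot), y along it, z up. Only the handwheel moves it, straight up and down
- tray_floor (a point): the centre of the tray floor's surface (same point as the tray's origin); its height shows how far the lift is up: 50 mm above the shelf at wheel angle 0
- crank (a joint): angle of the lift's handwheel, rad, 0 to 6.2; turning it clockwise seen from above makes the value grow and raises the tray 10 mm per rad; it stays where it is left (friction 0.2 N m)
- crank_grip (a point): the middle of the handwheel: a black knurled round wheel with a vertical axis, 62 mm in diameter and 24 mm tall, with a red pointer on top; this point lies on the axis, half-way up the rim, 86 mm above the shelf. The wheel stands on a 32 mm wide neck above a grey gearbox whose top is at 50 mm, so its rim is free all round
- riser: the clear acrylic display riser, fixed, a bridge 120 (x) x 140 (y) mm, 100 mm high; origin at the centre of its foot on the shelf, z up
- riser_top (a point): the centre of the riser's top surface, 100 mm above the shelf
- controller: the black plastic game controller, loose: a bar 50 (x) x 110 (y) x 30 mm, with two grips 28 mm wide and 26 mm high at its ends (y = -41 and +41 mm) that reach to x = -50 mm; origin at the centre of the bar's underside, z up. Take it across the 50 mm at its middle
- dimmer (a joint): angle of the lamp dimmer lever, rad, 0 to 1.6: at 0 it leans 0.8 rad from vertical towards the -x side of its block, at 0.8 it stands straight up (half), at 1.6 it leans 0.8 rad to the +x side; it stays where it is left
- dimmer_tip (a point): the centre of the red ball, 26 mm in diameter, at the lever's end, 80 mm from the hinge
- dimmer_base: the dimmer's fixed grey block, 70 x 50 x 25 mm; origin at the centre of its underside; the lever's hinge line runs along the block's y axis, 22 mm above the origin, and the lever swings towards the block's +x as its angle grows
- cart0: a grey plastic game cartridge, 56 x 45 x 14 mm, with a coloured label on its upper face, loose on the shelf; origin at the middle of its body (7 mm above its underside), x along the 56 mm length, y along the 45 mm width, z up. Three to five of the cartridges cart0..cart4 are there; an absent one reads None. (Two more stand in a slotted black rack fixed at the side: they stay there)
- cart1: another such cartridge, as cart0, with another label colour
- cart2: another such cartridge, as cart0, with another label colour
- cart3: another such cartridge, as cart0, with another label colour
- cart4: another such cartridge, as cart0, with another label colour
- coaster: a white ceramic coaster, 84 mm in diameter, 8 mm thick, a bystander; origin at the centre of its underside
Not all that is in view belongs to the job. Leave any pink or turquoise look-alike of the cart2 alone.

How it is judged:
By the outcome, as a careful person would: the job done as asked, in the order asked, and still so for the second after the job is handed in, with the robot touching nothing.
Of cart0, cart1, cart2, cart3, cart4 only 3 to 5 are there at a start; the rules pass over those that are not, and their reading is None.
At some moment in a run one of cart0, cart1, cart2, cart3, cart4 may be knocked a few centimetres aside while the robot is not near it.
Once in a run the grip may slacken for a moment while it holds something.
It also fails if it takes over 210 s, if anything falls off the work surface, if the arm or the gripper's body presses on something with over 40 N, if the wrist force passes 120 N, or if a joint passes its speed limit or range.

### The arm

A 7-joint arm with a two-finger parallel gripper is mounted at the origin on the work surface. World frame = base frame: x ahead of the robot, y to its left, z up, the work surface at z = 0. Lengths are in m, angles in rad, forces in N, time in s.
With the tool pointing down it reaches from about 0.4 to 0.85 m from the base axis. Payload 10.4 kg.
Tool frame: the origin (TCP) lies at the very end of the fingers, on their centre line; the grasp point (between the pads) lies 19 mm behind it; y points along the fingers, z is the direction in which the jaws open and shut, and the axes are right-handed (so a half turn about y gives the same grasp; the last joint's range is limited). The gripper opens to 85 mm and grips with 20 to 120 N. Pads are 22 mm wide; open, the fingers measure 114 mm over their backs; the gripper's body (76 mm by 85 mm) begins 54 mm behind the grasp point. The pads swing forward as they close: fully open they stand 13 mm farther back than shut.
Start: joints at [1.126, 0.332, -0.065, 1.46, 0.022, 1.35, -0.088], TCP at [0.256, -0.57, 0.231] pointing down, gripper open.
Joint ranges: [-2.6, 2.6], [-0.5, 2.12], [-1.47, 1.34], [0.16, 2.42], [-1.27, 4.41], [0.06, 2.06], [-2.6, 2.6]. Speed limits (rad/s): [2.22, 2.22, 2.79, 2.79, 3.14, 3.14, 3.14].

### API

Orientations are given as a unit quaternion [x, y, z, w].
In Python, from workcell import manip gives the robot as it stands.
- The arm moves only by the tool arm_command, never from a script. Its argument "commands" is a list that holds one entry, the list of rows, each a list of 6 numbers: the shift along the world's x, y, z in cm, then the turn, a rotation vector about the world's x, y, z in degrees. A call has 1 to 20 rows; each row is the pose to reach, as a shift and turn from the pose commanded when the call began; what a row does not reach only later rows make up. A row lasts 1/10 s, in which the tool goes at most 50 mm and 8.59 degrees, less where a joint would pass 70% of its speed; a pose out of reach is approached as far as the arm can. A call with a gripper value outside its range is refused whole. "claw" is the finger opening in cm, from 0 to 8.54, set as the call begins (left out, the last holds). The fingers move at their own pace and stop on an object; "newtons" is the grip in N (left out, the last holds). Time passes only in rows, so rows that repeat a pose let the fingers close. It gives the time, the measured TCP pose, the force and the opening at its end, in the units of the state.
- manip.get_obs(): the state, without advancing time (a new reading comes with each control period).
- manip.camera(name): name is "scene" or "top" or "wrist"; returns a dict with "pixels" (400x640x3 uint8, blue, green, red), "depth" (400x640 float32, m along the optical axis (not along the pixel's ray), 0 where there is no reading), "K" (3x3 intrinsics, pixels), "rvec" (rotation vector, rad) and "tvec" (3), from world to camera coordinates, as OpenCV has them. Camera axes: x right, y down, z forward; pixel columns grow to the right and rows downward; lengths in m; the calibration is good to about 2 mm. A picture is of the moment at which its call begins.
- manip.hand_in(): hands the job in, once; it reports no verdict.
Trained networks look in the newest picture that a camera, given by its name, has taken for a name from the list of things; names that differ only in an ending like _2 or _b are one class to them, and where a whole thing is asked for, a point or a joint stands for the part that bears it (a point fixed in the world has none). Each returns a list of dicts, best first, with "p" (0 to 1); they miss things now and then, are a little off and sometimes report something else, mostly with a low value. They report only what shows in the picture. A call takes as long as a camera call. They do not tell look-alikes from the thing itself.
- manip.masks_of(camera, thing): "mask" (400x640 bool, what is visible of it) and "bbox" ([left, top, right, bottom] in pixels, round what is visible of it).
The state is a dict: "clock": time; "joint_pos": joint angles; "joint_velocities": joint speeds; "tau": joint torques, N m; "position": TCP position; "ee_rot": TCP orientation; "ft_force": force on the tool from outside, world axes, zero at the start; "torque": the same for the moment, N m; "grip_width": opening from 0.0 (shut) to 1.0 (fully open).
Only numpy, scipy, OpenCV 4.12 (cv2) and the standard library are available. Lean on these libraries where they do the work, as an engineer would, in place of code of your own. Each camera call takes 0.05 s, during which the arm holds its last target.

## Working session

There is one attempt and no reset: what is moved stays moved. The work goes in short steps, Python scripts to look and compute and a tool call to move; the robot and the scene stay as the last step left them, time stands still between calls to the robot, and variables do not carry over. Pictures are saved under pics/ and viewed, and the job is handed in when it is done.

Besides the shell and the picture viewer there is one more tool, called after ">>>" as a command line: name --argument value ..., lists and objects as JSON in quotes. arm_command: Moves the arm, as the interface text tells. Its arguments: {"type":"object","properties":{"commands":{"type":"array"},"claw":{"type":"number"},"newtons":{"type":"number"}},"required":["commands"]}

```bash
mkdir -p pics; ls; cat > h.py <<'E'
import numpy as np, cv2
from workcell import manip
def snap(name, fn=None):
    c=manip.camera(name)
    if fn: cv2.imwrite('pics/'+fn+'.png',c['pixels'])
    return c
def Rt(c):
    R,_=cv2.Rodrigues(np.array(c['rvec'],float)); return R,np.array(c['tvec'],float).ravel()
def cloud(c):
    d=c['depth']; K=np.array(c['K']); v,u=np.mgrid[0:400,0:640]
    P=np.stack([(u-K[0,2])/K[0,0]*d,(v-K[1,2])/K[1,1]*d,d],-1)
    R,t=Rt(c); W=(P-t)@R
    W[d<=0]=np.nan
    return W
def proj(c,X):
    p,_=cv2.projectPoints(np.array(X,float).reshape(-1,3),np.array(c['rvec'],float),np.array(c['tvec'],float),np.array(c['K'],float),None); return p.reshape(-1,2)
E
python3 - <<'E'
from h import *
print(manip.get_obs())
for n in ['scene','top','wrist']:
    c=snap(n,n+'0'); R,t=Rt(c); print(n,-R.T@t, R[2])
E
```

```text
pics
{'clock': 0.0, 'joint_pos': array([ 1.12642133,  0.332888  , -0.06469843,  1.46096316,  0.02159504,
        1.34992172, -0.08849972]), 'joint_velocities': array([ 0.0001894 ,  0.00122139, -0.00034178, -0.00034749,  0.00191354,
        0.00029595,  0.00019097]), 'tau': array([-4.99262333e-04, -6.25463533e+01,  4.89635125e-02, -3.91604733e+01,
        1.63373176e-02,  9.87318519e-03,  5.68073324e-05]), 'position': array([ 0.2556961 , -0.56987051,  0.23049544]), 'ee_rot': array([-0.14815634,  0.69194755, -0.69093163,  0.14789107]), 'ft_force': array([ 0.10473711,  0.82486298, -0.24306562]), 'torque': array([-0.00342601,  0.00631023, -0.03082268]), 'grip_width': 1.0005814159407906}
scene [0.94029479 0.17587875 0.88138622] [-0.52454458 -0.10723565 -0.84460257]
top [0.22867157 0.07134785 1.08825138] [ 0.20789039 -0.00456222 -0.97814149]
wrist [ 0.32678851 -0.53780708  0.37354657] [-0.27812561 -0.12259462 -0.9526892 ]
```

View pics/scene0.png

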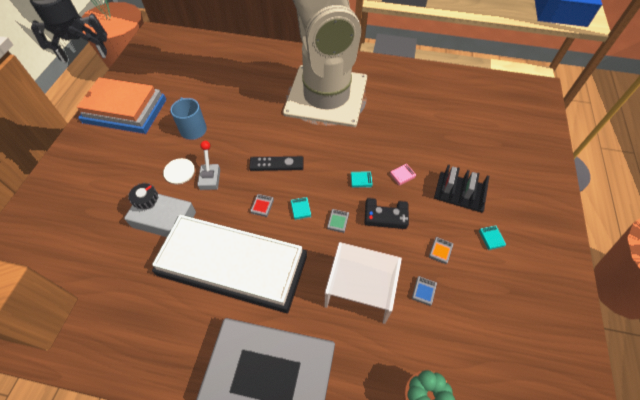

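View pics/top0.png

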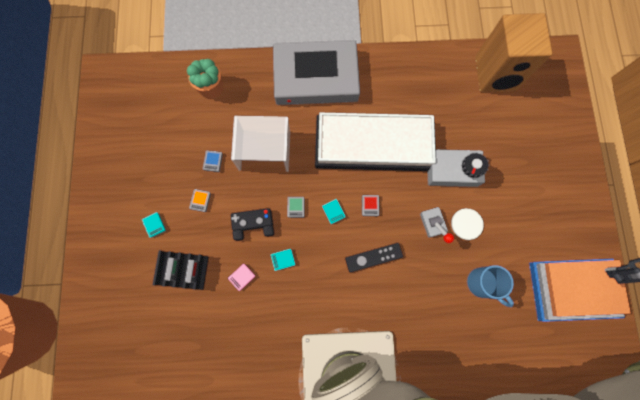

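View pics/wrist0.png

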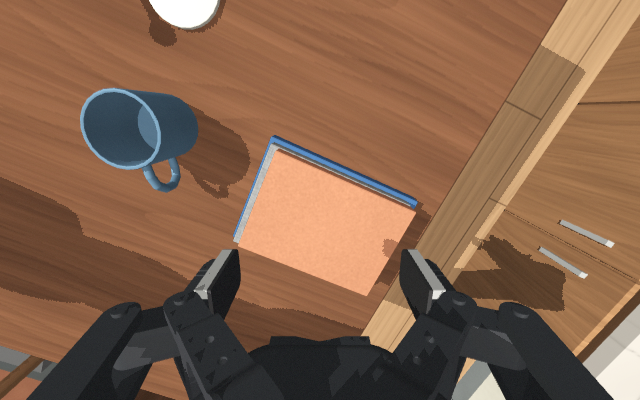

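The scene shows grey cartridges with labels red (262,205), green (339,220), orange (441,250) and blue (425,291). There are three turquoise look-alikes and a pink one. The lift tray is at (230,260), the wheel at (144,195), the dimmer at (207,170), the controller at (387,212) and the riser at (363,275). Next I'll localise them.

```bash
cat > loc.py <<'E'
from h import *
import sys
def carts(cams):
    for cam in cams:
        c=manip.camera(cam); W=cloud(c)
        for th in ['cart0']:
            for r in manip.masks_of(cam,th):
                m=r['mask']; 
                if m.sum()<20: continue
                P=W[m]; P=P[~np.isnan(P[:,0])]
                z=np.median(P[:,2]); 
                hi=P[abs(P[:,2]-z)<.006]
                rect=cv2.minAreaRect((hi[:,:2]*1000).astype(np.float32))
                col=np.median(c['pixels'][m],0)
                print(cam,'p%.2f'%r['p'],r['bbox'],'z%.3f'%z,'med',np.round(np.median(hi[:,:2],0),3),'rect',np.round(rect[0],0),np.round(rect[1],0),round(rect[2],1),'bgr',col, m.sum())
if __name__=='__main__': carts(sys.argv[1:])
E
python3 loc.py scene top
python3 - <<'E'
from h import *
for cam in ['scene','top']:
    c=manip.camera(cam); W=cloud(c)
    for th in ['lift_tray','crank_grip','crank','riser','controller','dimmer_tip','dimmer','dimmer_base','coaster']:
        for r in manip.masks_of(cam,th)[:2]:
            m=r['mask']; P=W[m]; P=P[~np.isnan(P[:,0])]
            if len(P)<10: continue
            zt=np.percentile(P[:,2],95); hi=P[P[:,2]>zt-.008]
            rect=cv2.minAreaRect((hi[:,:2]*1000).astype(np.float32))
            print(cam,th,'p%.2f'%r['p'],r['bbox'],'zt %.3f'%zt,np.round(hi.mean(0),3),'rect',np.round(rect[0],0),np.round(rect[1],0),round(rect[2],1),m.sum())
E
```

```text
scene p0.92 [478.3, 225.3, 507.4, 248.5] z0.013 med [0.42  0.507] rect [418. 508.] [57. 46.] 24.0 bgr [196. 209.  25.] 423
scene p0.89 [294.5, 197.7, 311.3, 218.7] z0.013 med [0.439 0.021] rect [436.  21.] [54. 43.] 22.6 bgr [207. 218.  33.] 310
scene p0.83 [410.4, 274.8, 436.1, 305.5] z0.014 med [0.594 0.349] rect [592. 350.] [44. 56.] 82.1 bgr [168. 121.  96.] 470
scene p0.75 [429.3, 234.2, 453.0, 263.3] z0.013 med [0.482 0.384] rect [480. 384.] [45. 58.] 77.0 bgr [ 88.  146.  186.5] 444
scene p0.67 [250.5, 197.0, 276.9, 216.4] z0.013 med [ 0.449 -0.081] rect [447. -82.] [46. 57.] 87.5 bgr [ 99. 105. 177.] 362
scene p0.65 [327.9, 208.9, 349.4, 233.8] z0.014 med [0.452 0.122] rect [451. 122.] [45. 58.] 87.9 bgr [129. 165. 116.] 362
scene p0.60 [350.7, 169.4, 368.2, 188.4] z0.013 med [0.312 0.16 ] rect [310. 160.] [50. 55.] 14.1 bgr [192.5 205.   29. ] 346
scene p0.52 [391.9, 163.6, 416.7, 185.3] z0.013 med [0.271 0.269] rect [269. 270.] [47. 58.] 42.6 bgr [198.5 167.5 245. ] 318
top p0.95 [147.1, 212.7, 165.7, 236.8] z0.014 med [0.417 0.505] rect [418. 505.] [57. 46.] 24.1 bgr [196.
[... 3247 characters left out ...]
oller p0.17 [436.0, 223.1, 453.5, 244.6] zt 0.095 [ 0.34  -0.261  0.092] rect [ 339. -262.] [20. 18.] 84.7 82
top dimmer_tip p0.54 [436.4, 223.1, 456.3, 243.2] zt 0.094 [ 0.34  -0.262  0.092] rect [ 341. -263.] [21. 22.] 7.4 140
top dimmer_tip p0.46 [364.5, 194.8, 377.6, 217.4] zt 0.018 [ 0.446 -0.084  0.015] rect [446. -84.] [44. 54.] 89.0 366
top dimmer p0.71 [433.1, 221.0, 455.9, 240.4] zt 0.094 [ 0.34  -0.262  0.092] rect [ 340. -263.] [22. 21.] 13.9 137
top dimmer_base p0.77 [422.5, 207.3, 454.3, 244.7] zt 0.092 [ 0.34  -0.261  0.09 ] rect [ 340. -262.] [24. 22.] 80.5 636
top coaster p0.55 [452.2, 211.1, 482.8, 241.6] zt 0.012 [ 0.385 -0.343  0.008] rect [ 386. -344.] [81. 83.] 56.9 774
```

```bash
cat >> h.py <<'E'
from scipy.spatial.transform import Rotation as Ro
def plan(xyz, jaw_deg, o=None):
    """shift cm & rotvec deg to TCP xyz, tool y down, jaw line at jaw_deg (mod 180)"""
    o=o or manip.get_obs(); R0=Ro.from_quat(o['ee_rot'])
    best=None
    for k in (0,180):
        a=np.radians(jaw_deg+k); z=np.array([np.cos(a),np.sin(a),0]); y=np.array([0,0,-1.]); x=np.cross(y,z)
        rv=(Ro.from_matrix(np.stack([x,y,z],1))*R0.inv()).as_rotvec(degrees=True)
        if best is None or np.linalg.norm(rv)<np.linalg.norm(best): 
            if best is not None: alt=best
            best=rv
        else: alt=rv
    print('shift',np.round((np.array(xyz)-o['position'])*100,2),'rot',np.round(best,1),'alt',np.round(alt,1))
def st():
    o=manip.get_obs(); R=Ro.from_quat(o['ee_rot']).as_matrix()
    print('t%.2f'%o['clock'],'pos',np.round(o['position'],4),'jaw%.1f'%np.degrees(np.arctan2(R[1,2],R[0,2])),'ydir',np.round(R[:,1],3),'F',np.round(o['ft_force'],1),'g%.3f'%o['grip_width'],'q',np.round(o['joint_pos'],2))
    return o
E
python3 - <<'E'
from h import *
st()
plan([.447,-.083,.15],-1)
# dimmer base
for cam in ['scene','top']:
    c=manip.camera(cam); W=cloud(c); P=W.reshape(-1,3)
    s=P[(abs(P[:,2]-.025)<.004)&(abs(P[:,0]-.37)<.07)&(abs(P[:,1]+.23)<.07)]
    r=cv2.minAreaRect((s[:,:2]*1000).astype(np.float32)); print(cam,len(s),s.mean(0),r)
    t=P[(P[:,2]>.03)&(P[:,2]<.11)&(abs(P[:,0]-.37)<.07)&(abs(P[:,1]+.24)<.06)]
    for z in np.arange(.03,.1,.01):
        q=t[abs(t[:,2]-z)<.005]; print(round(z,3),len(q),np.round(q.mean(0),3) if len(q) else '')
    im=c['pixels']; u,v=proj(c,[[.37,-.24,.03]])[0].astype(int)
    cr=im[max(0,v-50):v+50,max(0,u-70):u+70]; cv2.imwrite(f'pics/dim_{cam}.png',cv2.resize(cr,None,fx=5,fy=5,interpolation=cv2.INTER_CUBIC))
    u,v=proj(c,[[.525,-.349,.098]])[0].astype(int)
    cr=im[max(0,v-40):v+40,max(0,u-40):u+40]; cv2.imwrite(f'pics/whl_{cam}.png',cv2.resize(cr,None,fx=5,fy=5,interpolation=cv2.INTER_CUBIC))
a,b=[cv2.imread(f'pics/dim_{x}.png') for x in('scene','top')]
h=np.vstack([a,b]); cv2.imwrite('pics/dim.png',cv2.resize(h,None,fx=.6,fy=.6))
a,b=[cv2.imread(f'pics/whl_{x}.png') for x in('scene','top')]
cv2.imwrite('pics/whl.png',np.hstack([a,b]))
E
```

```text
t1.35 pos [ 0.2559 -0.5702  0.2313] jaw-65.8 ydir [ 0. -0. -1.] F [-1.1 -0.2 -0.1] g0.998 q [ 1.13  0.33 -0.06  1.46  0.02  1.35 -0.09]
shift [19.11 48.72 -8.13] rot [ 0.   0.  64.8] alt [   0.    -0.  -115.2]
scene 296 [ 0.39679201 -0.24521488  0.02436042] ((392.5401611328125, -247.0450439453125), (71.79348754882812, 50.57695007324219), 14.605059623718262)
0.03 57 [ 0.394 -0.248  0.033]
0.04 28 [ 0.384 -0.249  0.038]
0.05 17 [ 0.371 -0.253  0.049]
0.06 22 [ 0.363 -0.254  0.06 ]
0.07 18 [ 0.354 -0.257  0.07 ]
0.08 24 [ 0.348 -0.258  0.081]
0.09 54 [ 0.343 -0.259  0.09 ]
0.1 0 
top 338 [ 0.39365433 -0.24746734  0.02512588] ((392.7115783691406, -250.25762939453125), (69.5596694946289, 50.94081115722656), 13.486043930053711)
0.03 66 [ 0.393 -0.25   0.033]
0.04 28 [ 0.389 -0.251  0.038]
0.05 15 [ 0.373 -0.253  0.05 ]
0.06 15 [ 0.365 -0.256  0.06 ]
0.07 11 [ 0.356 -0.258  0.069]
0.08 11 [ 0.337 -0.256  0.083]
0.09 72 [ 0.34  -0.262  0.091]
0.1 5 [ 0.341 -0.26   0.096]
```

View pics/dim.png

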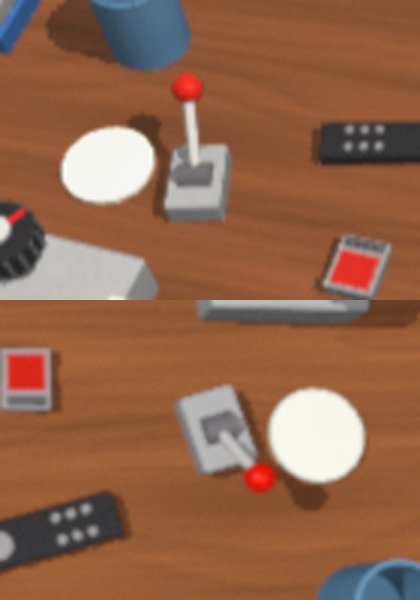

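View pics/whl.png

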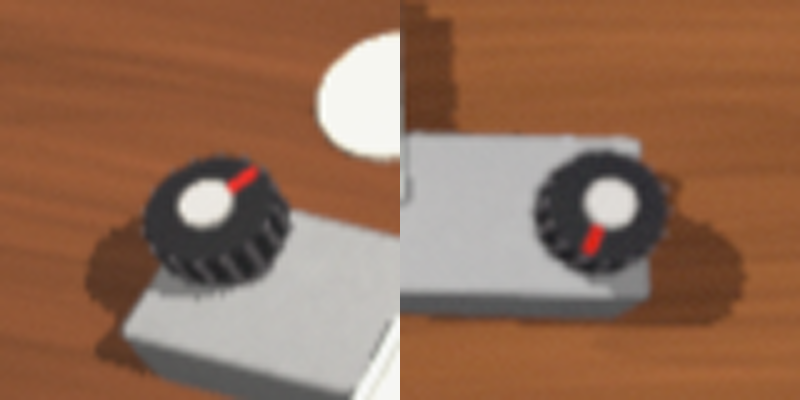

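The dimmer block is at (0.393, -0.249) with yaw about 14°. The lever leans to the -x side, so its angle is about 0. The wheel's red pointer points roughly toward the robot. I'll pick the red cartridge first.

>>> arm_command --commands '[[[9,24,0,0,0,40],[19.1,48.7,0,0,0,64.8],[19.1,48.7,0,0,0,64.8],[19.1,48.7,0,0,0,64.8],[19.1,48.7,0,0,0,64.8],[19.1,48.7,0,0,0,64.8],[19.1,48.7,0,0,0,64.8],[19.1,48.7,0,0,0,64.8],[19.1,48.7,0,0,0,64.8],[19.1,48.7,0,0,0,64.8],[19.1,48.7,0,0,0,64.8],[19.1,48.7,0,0,0,64.8],[19.1,48.7,-6,0,0,64.8],[19.1,48.7,-10,0,0,64.8],[19.1,48.7,-14,0,0,64.8],[19.1,48.7,-14,0,0,64.8],[19.1,48.7,-14,0,0,64.8]]]' --claw 7.2 --newtons 40

```text
clock: 3.15
position: [0.447, -0.0837, 0.0922]
ee_rot: [-0.495, 0.505, -0.504, 0.495]
ft_force: [0.5, -0.3, 1.0]
grip_width: 0.843
```

```bash
python3 - <<'E'
from h import *
st()
c=snap('wrist','w1'); W=cloud(c)
for r in manip.masks_of('wrist','cart0'):
    P=W[r['mask']]; P=P[~np.isnan(P[:,0])]
    if len(P)>50:
        q=P[abs(P[:,2]-.014)<.006]; 
        if len(q)>20: print(r['p'],r['bbox'],q.mean(0),cv2.minAreaRect((q[:,:2]*1000).astype(np.float32)))
c=snap('scene','s1'); W=cloud(c)
r=manip.masks_of('scene','cart0')
for x in r: print(x['p'],x['bbox'])
plan([.4465,-.084,.0],-1)
E
```

```text
t3.15 pos [ 0.447  -0.0837  0.0922] jaw-1.1 ydir [-0.  0. -1.] F [ 0.5 -0.3  1. ] g0.843 q [ 0.66  0.14 -0.61  2.03  0.1   1.   -0.01]
0.74 [284.7, 175.6, 352.4, 228.1] [ 0.44624081 -0.08017167  0.01443156] ((446.2649841308594, -82.07386016845703), (45.23541259765625, 56.21560287475586), 87.0307388305664)
0.97 [429.7, 238.6, 454.3, 264.2]
0.84 [391.6, 162.4, 419.6, 187.3]
0.78 [253.8, 198.3, 274.9, 218.6]
0.77 [289.2, 196.7, 312.6, 220.6]
0.64 [329.4, 207.3, 349.6, 233.4]
0.61 [410.7, 275.5, 436.8, 304.6]
0.61 [350.1, 172.9, 371.7, 190.3]
0.56 [477.0, 225.3, 507.8, 250.5]
shift [-0.19 -0.02 -9.35] rot [0.1 0.2 0.1] alt [ 3.000e-01 -1.000e-01 -1.799e+02]
```

View pics/w1.png

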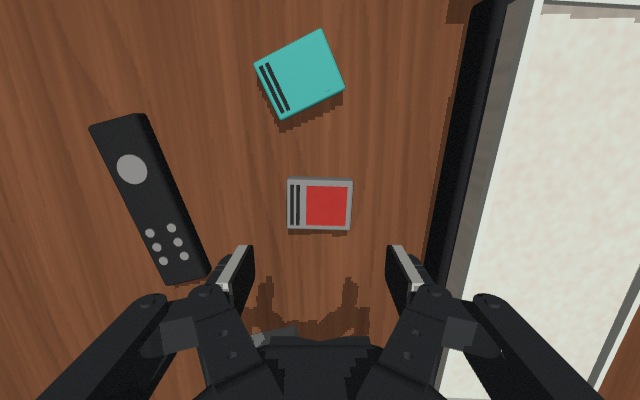

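View pics/s1.png

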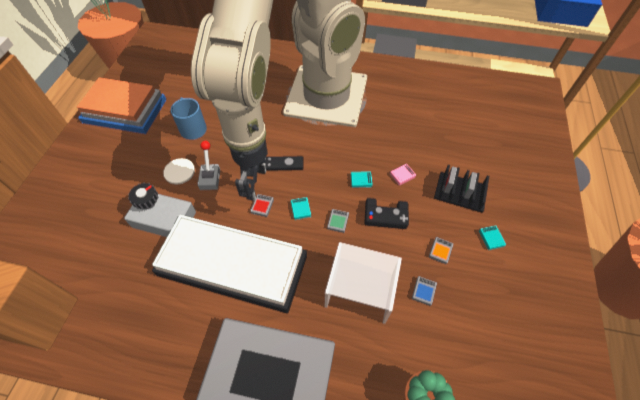

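```bash
python3 - <<'E'
from h import *
st()
c=manip.camera('wrist'); W=cloud(c)
for x0,x1 in((190,262),(380,450)):
    p=W[235:310,x0:x1].reshape(-1,3); p=p[(p[:,2]>.05)]
    print(len(p), p.min(0),p.max(0), np.percentile(p[:,2],[1,5]))
    low=p[p[:,2]<p[:,2].min()+.004]; print(low.mean(0))
E
```

```text
t3.35 pos [ 0.4484 -0.0838  0.0935] jaw-1.1 ydir [ 0.004 -0.001 -1.   ] F [-1.   0.5  0.1] g0.840 q [ 0.66  0.14 -0.61  2.03  0.1   1.   -0.01]
2804 [ 0.39830834 -0.09427668  0.10081824] [ 0.42091362 -0.06555751  0.16250182] [0.10409318 0.10845165]
[ 0.4121259  -0.08192767  0.10345871]
2801 [ 0.47537323 -0.0959552   0.10196896] [ 0.49802784 -0.06637918  0.16311397] [0.10437557 0.10873871]
[ 0.4841469  -0.08381633  0.10437917]
```

>>> arm_command --commands '[[[-0.1,0.1,-5,0,0,0],[-0.1,0.1,-8,0,0,0],[-0.1,0.1,-9.4,0,0,0],[-0.1,0.1,-9.4,0,0,0]]]'

```text
clock: 3.8
position: [0.4453, -0.0821, -0.0033]
ee_rot: [-0.496, 0.505, -0.504, 0.495]
ft_force: [-0.1, 0.6, -0.2]
grip_width: 0.848
```

>>> arm_command --commands '[[[0,0,0,0,0,0],[0,0,0,0,0,0],[0,0,0,0,0,0],[0,0,0,0,0,0],[0,0,0,0,0,0],[0,0,0,0,0,0],[0,0,3,0,0,0],[0,0,8,0,0,0],[0,0,11,0,0,0],[0,0,11,0,0,0]]]' --claw 4

```text
clock: 4.8
position: [0.449, -0.0827, 0.1124]
ee_rot: [0.494, -0.502, 0.507, -0.497]
ft_force: [-0.5, -0.3, -1.6]
grip_width: 0.643
```

```bash
python3 - <<'E'
from h import *
st()
c=snap('wrist','w2'); W=cloud(c)
E
```

```text
t4.80 pos [ 0.449  -0.0827  0.1124] jaw-1.0 ydir [ 0.008 -0.003 -1.   ] F [-0.5 -0.3 -1.6] g0.643 q [ 0.68  0.11 -0.62  2.01  0.08  1.03  0.  ]
```

View pics/w2.png

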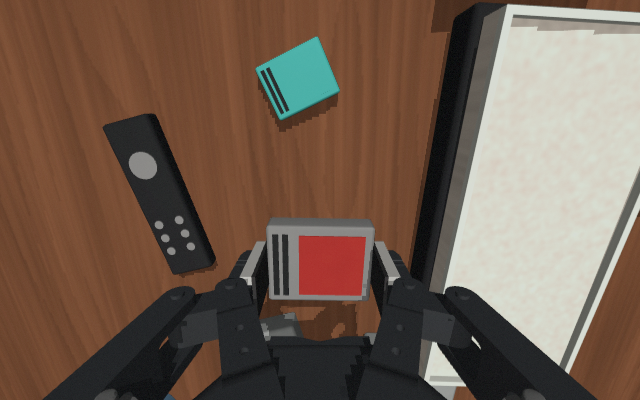

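Red is held between the pads. I'll place it at the tray's -y end.

>>> arm_command --commands '[[[4,-3,0,0,0,-1],[8,-6.5,0,0,0,-2],[12,-10,0,0,0,-3],[16.6,-12.9,0,0,0,-3],[16.6,-12.9,0,0,0,-3],[16.6,-12.9,0,0,0,-3],[16.6,-12.9,-3,0,0,-3],[16.6,-12.9,-4.5,0,0,-3],[16.6,-12.9,-5,0,0,-3],[16.6,-12.9,-5,0,0,-3],[16.6,-12.9,-5,0,0,-3]]]'

```text
clock: 5.95
position: [0.6122, -0.2111, 0.0584]
ee_rot: [0.482, -0.517, 0.518, -0.482]
ft_force: [0.2, -0.5, -0.8]
grip_width: 0.638
```

```bash
python3 - <<'E'
from h import *
st()
plan([.6147,-.2117,.048],-4)
c=snap('wrist','w3')
E
```

```text
t5.95 pos [ 0.6122 -0.2111  0.0584] jaw-4.0 ydir [ 0.001 -0.    -1.   ] F [ 0.2 -0.5 -0.8] g0.638 q [ 0.63  0.57 -0.49  1.56  0.29  1.09 -0.01]
shift [ 0.25 -0.06 -1.04] rot [0.  0.1 0. ] alt [ 1.0e-01 -0.0e+00 -1.8e+02]
```

View pics/w3.png

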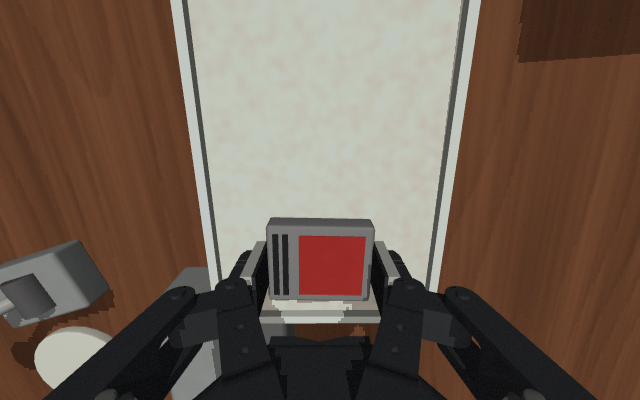

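>>> arm_command --commands '[[[0.2,0.2,-0.5,0,0,0],[0.2,0.2,-0.9,0,0,0],[0.2,0.2,-1.0,0,0,0],[0.2,0.2,-1.0,0,0,0]]]'

```text
clock: 6.4
position: [0.6149, -0.2098, 0.0496]
ee_rot: [0.482, -0.516, 0.518, -0.482]
ft_force: [-4.9, -0.1, 14.3]
grip_width: 0.638
```

>>> arm_command --commands '[[[0,0,0,0,0,0],[0,0,0,0,0,0],[0,0,0,0,0,0],[0,0,0,0,0,0],[0,0,4,0,0,0],[0,0,8,0,0,0],[0,0,10,0,0,0],[0,0,10,0,0,0]]]' --claw 7.0

```text
clock: 7.2
position: [0.6157, -0.2095, 0.1511]
ee_rot: [0.481, -0.516, 0.519, -0.483]
ft_force: [0.3, -0.6, -0.3]
grip_width: 0.813
```

```bash
python3 - <<'E'
from h import *
st()
c=snap('scene','s2')
E
python3 loc.py scene wrist | grep -v "207. 218\|196. 209"
python3 - <<'E'
from h import *
plan([.451,.1205,.1],-1.7)
E
```

```text
t7.20 pos [ 0.6157 -0.2095  0.1511] jaw-4.0 ydir [ 0.005 -0.002 -1.   ] F [ 0.3 -0.6 -0.3] g0.813 q [ 0.64  0.49 -0.52  1.47  0.25  1.24  0.02]
scene p0.89 [172.3, 234.8, 197.2, 257.4] z0.064 med [ 0.618 -0.207] rect [ 616. -209.] [46. 55.] 84.9 bgr [111. 114. 189.] 476
scene p0.73 [329.8, 205.6, 348.7, 234.8] z0.013 med [0.454 0.122] rect [451. 121.] [45. 58.] 88.2 bgr [127. 159. 116.] 404
scene p0.70 [410.9, 275.5, 437.1, 308.6] z0.013 med [0.594 0.35 ] rect [592. 351.] [45. 56.] 80.5 bgr [153.  119.  104.5] 574
scene p0.65 [479.2, 225.7, 504.0, 250.7] z0.013 med [0.42  0.506] rect [419. 507.] [56. 45.] 23.4 bgr [195. 208.  24.] 406
scene p0.60 [290.0, 197.5, 313.6, 221.2] z0.013 med [0.437 0.02 ] rect [434.  19.] [57. 43.] 24.2 bgr [202. 215.  33.] 346
scene p0.57 [430.2, 237.7, 453.6, 263.2] z0.013 med [0.482 0.383] rect [480. 384.] [45. 57.] 75.7 bgr [ 84. 144. 173.] 461
scene p0.54 [394.8, 165.9, 412.5, 183.7] z0.013 med [0.272 0.269] rect [270. 269.] [45. 53.] 41.3 bgr [205. 172. 246.] 255
wrist p0.63 [288.8, 177.7, 352.4, 230.9] z0.065 med [ 0.615 -0.207] rect [ 615. -209.] [45. 56.] 84.9 bgr [ 60.   61.5 139. ] 3318
shift [-16.21  32.96  -4.58] rot [-0.  -0.1  2.3] alt [-2.000e-01  1.000e-01 -1.777e+02]
```

Red sits flat in the tray with its top at z = 0.064. Green is next.

>>> arm_command --commands '[[[-4,8,0,0,0,1],[-16.4,33,0,0,0,2.3],[-16.4,33,0,0,0,2.3],[-16.4,33,0,0,0,2.3],[-16.4,33,0,0,0,2.3],[-16.4,33,0,0,0,2.3],[-16.4,33,0,0,0,2.3],[-16.4,33,0,0,0,2.3],[-16.4,33,0,0,0,2.3],[-16.4,33,-4,0,0,2.3],[-16.4,33,-8,0,0,2.3],[-16.4,33,-8,0,0,2.3],[-16.4,33,-8,0,0,2.3]]]' --claw 7.2

```text
clock: 8.75
position: [0.4497, 0.1203, 0.0674]
ee_rot: [-0.493, 0.508, -0.507, 0.492]
ft_force: [0.6, 0.3, 1.3]
grip_width: 0.839
```

```bash
python3 loc.py wrist
python3 - <<'E'
from h import *
st();plan([.451,.1205,-.003],-1.7)
E
```

```text
wrist p0.91 [78.1, 124.9, 178.7, 214.5] z0.014 med [0.312 0.163] rect [310. 161.] [46. 56.] 14.0 bgr [198. 207.  95.] 5360
wrist p0.87 [2.4, 2.8, 85.9, 62.4] z0.014 med [0.277 0.257] rect [277. 261.] [46. 34.] 41.1 bgr [198. 179. 242.] 4020
wrist p0.80 [265.5, 289.2, 345.0, 340.9] z0.014 med [0.437 0.026] rect [434.  20.] [57. 45.] 22.5 bgr [142. 149.  62.] 2763
wrist p0.65 [282.0, 185.3, 360.7, 246.4] z0.014 med [0.45  0.124] rect [450. 122.] [45. 56.] 88.1 bgr [141. 171. 120.] 4228
t8.85 pos [0.4511 0.1208 0.069 ] jaw-1.8 ydir [ 0.002  0.    -1.   ] F [-0.6  0.2  1.1] g0.840 q [ 0.35  0.23 -0.76  2.01  0.2   0.96 -0.54]
shift [-0.01 -0.03 -7.2 ] rot [-0.   0.1  0.1] alt [   0.2    0.  -179.9]
```

>>> arm_command --commands '[[[0,0.1,-4,0,0,0],[0,0.1,-6.5,0,0,0],[0,0.1,-7.1,0,0,0],[0,0.1,-7.1,0,0,0]]]'

```text
clock: 9.25
position: [0.4504, 0.1218, -0.0028]
ee_rot: [0.492, -0.507, 0.508, -0.492]
ft_force: [0.5, 0.0, 0.9]
grip_width: 0.844
```

>>> arm_command --commands '[[[0,0,0,0,0,0],[0,0,0,0,0,0],[0,0,0,0,0,0],[0,0,0,0,0,0],[0,0,0,0,0,0],[0,0,4,0,0,0],[0,0,9,0,0,0],[0,0,12,0,0,0],[0,0,12,0,0,0]]]' --claw 4

```text
clock: 10.15
position: [0.4529, 0.1227, 0.1218]
ee_rot: [0.49, -0.505, 0.51, -0.495]
ft_force: [0.8, -0.5, -1.2]
grip_width: 0.644
```

```bash
python3 - <<'E'
from h import *
st();plan([.6196,-.1419,.06],-4); c=snap('wrist','w4')
E
```

```text
t10.15 pos [0.4529 0.1227 0.1218] jaw-1.7 ydir [ 0.009  0.    -1.   ] F [ 0.8 -0.5 -1.2] g0.644 q [ 0.39  0.15 -0.79  1.97  0.13  1.06 -0.49]
shift [ 16.67 -26.46  -6.18] rot [-0.   0.5 -2.3] alt [ -0.8  -0.  177.7]
```

View pics/w4.png

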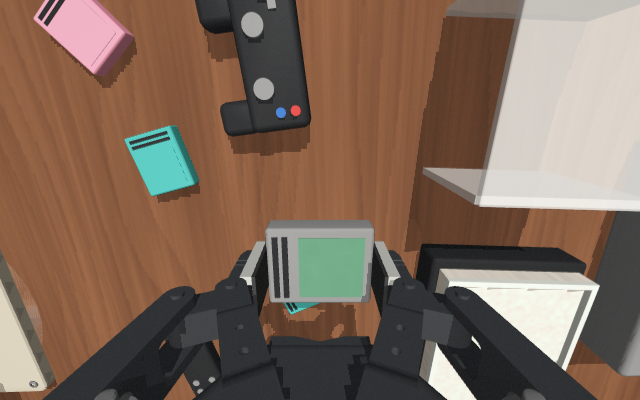

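Green is held. I'll place it next to red.

>>> arm_command --commands '[[[3,-4,0,0,0,-1],[6,-9,0,0,0,-2],[9,-13,0,0,0,-2.3],[12,-18,0,0,0,-2.3],[15,-23,0,0,0,-2.3],[16.7,-26.2,0,0,0,-2.3],[16.7,-26.2,0,0,0,-2.3],[16.7,-26.2,0,0,0,-2.3],[16.7,-26.2,-4,0,0,-2.3],[16.7,-26.2,-6,0,0,-2.3],[16.7,-26.2,-6.6,0,0,-2.3],[16.7,-26.2,-6.6,0,0,-2.3],[16.7,-26.2,-6.6,0,0,-2.3]]]'

```text
clock: 11.5
position: [0.6169, -0.1388, 0.0509]
ee_rot: [0.482, -0.517, 0.517, -0.483]
ft_force: [0.3, -0.4, -0.8]
grip_width: 0.645
```

```bash
python3 - <<'E'
from h import *
st();plan([.6196,-.1419,.0495],-4)
E
python3 loc.py wrist
```

```text
t11.50 pos [ 0.6169 -0.1388  0.0509] jaw-3.9 ydir [ 0.  0. -1.] F [ 0.3 -0.4 -0.8] g0.645 q [ 0.57  0.57 -0.55  1.6   0.33  1.07 -0.14]
shift [ 0.27 -0.31 -0.14] rot [-0.   0.  -0.1] alt [ -0.   -0.  179.9]
wrist p0.83 [262.1, 222.1, 376.5, 305.9] z0.067 med [ 0.617 -0.136] rect [ 617. -139.] [46. 57.] 86.1 bgr [ 93. 118.  78.] 8822
wrist p0.76 [0.0, 1.5, 53.4, 44.9] z0.010 med [0.453 0.005] rect [449.   5.] [41. 10.] 24.7 bgr [47. 49. 17.] 1392
wrist p0.75 [278.8, 321.1, 370.0, 338.7] z0.058 med [ 0.615 -0.187] rect [ 616. -188.] [ 4. 55.] 84.5 bgr [42. 43. 43.] 1436
```

>>> arm_command --commands '[[[0.2,0,-0.2,0,0,0],[0.2,0,-0.3,0,0,0],[0.2,0,-0.3,0,0,0]]]'

```text
clock: 11.9
position: [0.6194, -0.14, 0.0484]
ee_rot: [0.482, -0.517, 0.518, -0.482]
ft_force: [-4.6, 1.0, 8.9]
grip_width: 0.645
```

>>> arm_command --commands '[[[0,0,0,0,0,0],[0,0,0,0,0,0],[0,0,0,0,0,0],[0,0,0,0,0,0],[0,0,4,0,0,0],[0,0,8,0,0,0],[0,0,11,0,0,0],[0,0,11,0,0,0]]]' --claw 7.0

```text
clock: 12.7
position: [0.6213, -0.1403, 0.1623]
ee_rot: [0.481, -0.515, 0.519, -0.484]
ft_force: [0.8, 0.7, -0.3]
grip_width: 0.821
```

```bash
python3 loc.py scene top
python3 - <<'E'
from h import *
st();plan([.480,.382,.1],-13.5)
E
```

```text
scene p0.85 [201.8, 236.2, 229.1, 266.4] z0.063 med [ 0.621 -0.139] rect [ 620. -140.] [47. 56.] 87.2 bgr [134. 174. 131.] 509
scene p0.82 [481.1, 225.2, 503.8, 250.7] z0.013 med [0.42  0.506] rect [418. 507.] [57. 46.] 23.9 bgr [197. 210.  25.] 439
scene p0.78 [409.4, 274.1, 435.4, 306.3] z0.013 med [0.593 0.35 ] rect [591. 351.] [45. 58.] 80.8 bgr [160. 122. 103.] 545
scene p0.76 [429.6, 236.4, 452.9, 263.9] z0.013 med [0.483 0.383] rect [480. 384.] [45. 58.] 76.8 bgr [ 87. 147. 191.] 441
scene p0.71 [290.5, 196.1, 310.8, 221.0] z0.014 med [0.437 0.02 ] rect [435.  19.] [56. 44.] 22.3 bgr [208. 219.  34.] 331
scene p0.64 [393.4, 164.6, 413.9, 185.2] z0.013 med [0.272 0.27 ] rect [270. 270.] [44. 55.] 43.1 bgr [209. 176. 246.] 262
scene p0.55 [350.6, 169.8, 368.3, 186.1] z0.013 med [0.313 0.16 ] rect [309. 159.] [50. 54.] 16.0 bgr [200. 213.  28.] 299
scene p0.54 [175.0, 235.1, 199.6, 258.2] z0.063 med [ 0.633 -0.201] rect [ 615. -208.] [46. 56.] 84.4 bgr [123. 126. 173.] 235
top p0.78 [203.4, 152.3, 221.1, 174.4] z0.014 med [0.589 0.347] rect [592. 348.] [45. 57.] 81.8 bgr [158. 119. 104.] 333
top p0.75 [272.9, 247.3, 294.7, 268.9] z0.015 med [0.309 0.157] rect [310. 157.] [44. 55.] 13.2 bgr [187. 194.   0.] 351
top p0.70 [144.4, 211.2, 166.7, 236.4] z0.014 med [0.416 0.505] rect [418. 505.] [57. 46.] 24.9 bgr [182. 189.   0.] 401
top p0.61 [410.9, 128.7, 426.0, 153.5] z0.064 med [ 0.61  -0.214] rect [ 615. -212.] [45. 59.] 82.4 bgr [106. 106. 172.] 321
top p0.60 [231.1, 265.8, 258.4, 291.5] z0.014 med [0.268 0.266] rect [268. 267.] [46. 55.] 43.3 bgr [191. 164. 235.] 375
top p0.55 [192.2, 187.6, 208.7, 209.6] z0.014 med [0.478 0.381] rect [479. 382.] [46. 54.] 77.4 bgr [ 97. 142. 202.] 325
t12.90 pos [ 0.6182 -0.1403  0.1559] jaw-4.0 ydir [-0.002  0.    -1.   ] F [-0.2 -0.4  0.9] g0.821 q [ 0.59  0.47 -0.58  1.5   0.26  1.25 -0.1 ]
shift [-13.82  52.23  -5.59] rot [-0.  -0.1 -9.5] alt [  0.2  -0.  170.5]
```

>>> arm_command --commands '[[[-2,8,0,0,0,-3],[-13.8,52.3,0,0,0,-9.5],[-13.8,52.3,0,0,0,-9.5],[-13.8,52.3,0,0,0,-9.5],[-13.8,52.3,0,0,0,-9.5],[-13.8,52.3,0,0,0,-9.5],[-13.8,52.3,0,0,0,-9.5],[-13.8,52.3,0,0,0,-9.5],[-13.8,52.3,0,0,0,-9.5],[-13.8,52.3,0,0,0,-9.5],[-13.8,52.3,0,0,0,-9.5],[-13.8,52.3,0,0,0,-9.5],[-13.8,52.3,-4,0,0,-9.5],[-13.8,52.3,-8,0,0,-9.5],[-13.8,52.3,-8,0,0,-9.5],[-13.8,52.3,-8,0,0,-9.5]]]' --claw 7.2

```text
clock: 14.5
position: [0.4805, 0.3823, 0.0771]
ee_rot: [-0.438, 0.556, -0.555, 0.437]
ft_force: [-0.3, -0.2, 0.1]
grip_width: 0.842
```

```bash
python3 loc.py wrist
python3 - <<'E'
from h import *
st();plan([.480,.383,-.003],-13.5)
E
```

```text
wrist p0.85 [281.7, 182.7, 354.3, 236.1] z0.015 med [0.48  0.386] rect [480. 385.] [45. 56.] 76.5 bgr [107. 182. 190.] 3960
wrist p0.83 [421.5, 182.4, 500.1, 245.6] z0.014 med [0.59  0.354] rect [591. 351.] [45. 56.] 80.8 bgr [182. 147.  97.] 4083
wrist p0.83 [138.0, 8.0, 241.5, 118.1] z0.015 med [0.42  0.508] rect [418. 508.] [56. 45.] 25.1 bgr [215. 224. 108.] 6189
t14.60 pos [0.4816 0.3835 0.0793] jaw-13.5 ydir [ 0.002  0.002 -1.   ] F [0.1 0.7 0.3] g0.844 q [-0.19  0.54 -0.73  1.63  0.39  1.12 -1.25]
shift [-0.16 -0.05 -8.23] rot [-0.1  0.1  0. ] alt [ 2.0e-01  1.0e-01 -1.8e+02]
```

>>> arm_command --commands '[[[-0.1,0.1,-4,0,0,0],[-0.1,0.1,-7,0,0,0],[-0.1,0.1,-8.1,0,0,0],[-0.1,0.1,-8.1,0,0,0]]]'

```text
clock: 15.0
position: [0.4799, 0.3837, -0.0035]
ee_rot: [-0.438, 0.555, -0.555, 0.437]
ft_force: [0.2, -0.4, -0.1]
grip_width: 0.84
```

>>> arm_command --commands '[[[0,0,0,0,0,0],[0,0,0,0,0,0],[0,0,0,0,0,0],[0,0,0,0,0,0],[0,0,0,0,0,0],[0,0,4,0,0,0],[0,0,9,0,0,0],[0,0,14,0,0,0],[0,0,17,0,0,0],[0,0,17,0,0,0]]]' --claw 4

```text
clock: 16.0
position: [0.4816, 0.3859, 0.1726]
ee_rot: [0.434, -0.555, 0.556, -0.441]
ft_force: [0.1, -0.4, 0.1]
grip_width: 0.641
```

```bash
python3 - <<'E'
from h import *
st();plan([.6245,-.0715,.06],-4); c=snap('wrist','w5')
E
```

```text
t16.00 pos [0.4816 0.3859 0.1726] jaw-13.5 ydir [ 0.008  0.005 -1.   ] F [ 0.1 -0.4  0.1] g0.641 q [-0.16  0.45 -0.77  1.54  0.33  1.28 -1.21]
shift [ 14.29 -45.74 -11.26] rot [-0.3  0.4  9.5] alt [   0.6    0.5 -170.5]
```

View pics/w5.png

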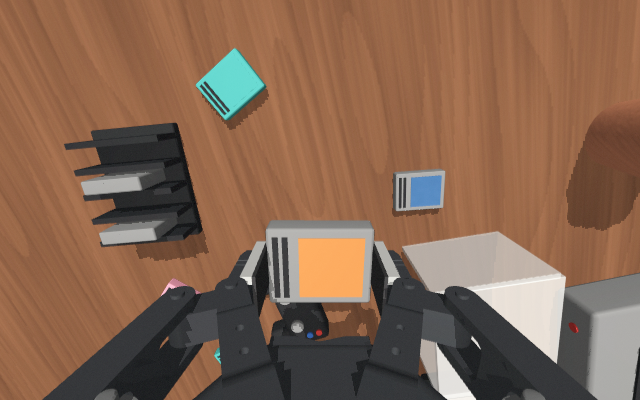

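>>> arm_command --commands '[[[1,-4,0,0,0,2],[3,-9,0,0,0,4],[4,-14,0,0,0,6],[6,-19,0,0,0,8],[8,-24,0,0,0,9.5],[9,-29,0,0,0,9.5],[11,-34,0,0,0,9.5],[12.5,-39,0,0,0,9.5],[14.3,-45.5,0,0,0,9.5],[14.3,-45.5,0,0,0,9.5],[14.3,-45.5,0,0,0,9.5],[14.3,-45.5,-5,0,0,9.5],[14.3,-45.5,-9.5,0,0,9.5],[14.3,-45.5,-11.3,0,0,9.5],[14.3,-45.5,-11.3,0,0,9.5],[14.3,-45.5,-11.3,0,0,9.5]]]'

```text
clock: 17.65
position: [0.6222, -0.0705, 0.0524]
ee_rot: [-0.483, 0.518, -0.517, 0.482]
ft_force: [-0.3, -0.4, -0.3]
grip_width: 0.645
```

```bash
python3 - <<'E'
from h import *
st();plan([.6245,-.0715,.049],-4)
E
python3 loc.py wrist
```

```text
t17.65 pos [ 0.6222 -0.0705  0.0524] jaw-4.0 ydir [-0.002  0.001 -1.   ] F [-0.3 -0.4 -0.3] g0.645 q [ 0.49  0.56 -0.6   1.62  0.35  1.07 -0.27]
shift [ 0.23 -0.1  -0.34] rot [-0.  -0.1 -0. ] alt [ 1.0e-01 -1.0e-01  1.8e+02]
wrist p0.64 [276.0, 320.1, 370.1, 342.1] z0.060 med [ 0.62  -0.118] rect [ 621. -120.] [ 6. 55.] 86.4 bgr [49. 50. 50.] 1618
wrist p0.60 [0.0, 58.4, 86.0, 164.4] z0.014 med [0.446 0.018] rect [434.  19.] [59. 46.] 23.6 bgr [140. 149.  58.] 6131
wrist p0.58 [262.7, 221.3, 372.9, 303.6] z0.070 med [ 0.622 -0.068] rect [622. -71.] [46. 57.] 85.3 bgr [ 59. 112. 121.] 8745
```

>>> arm_command --commands '[[[0.2,0,-0.3,0,0,0],[0.2,0,-0.4,0,0,0],[0.2,0,-0.45,0,0,0]]]'

```text
clock: 18.05
position: [0.6249, -0.0713, 0.0488]
ee_rot: [0.482, -0.517, 0.517, -0.482]
ft_force: [0.7, -0.1, -0.8]
grip_width: 0.641
```

>>> arm_command --commands '[[[0,0,0,0,0,0],[0,0,0,0,0,0],[0,0,0,0,0,0],[0,0,0,0,0,0],[0,0,4,0,0,0],[0,0,8,0,0,0],[0,0,12,0,0,0],[0,0,12,0,0,0]]]' --claw 7.0

```text
clock: 18.85
position: [0.6278, -0.0709, 0.1751]
ee_rot: [0.48, -0.515, 0.52, -0.484]
ft_force: [0.9, -1.0, -0.6]
grip_width: 0.818
```

```bash
python3 loc.py scene top | grep -v "bgr \[2\|bgr \[19"
python3 - <<'E'
from h import *
st();plan([.592,.350,.08],-9.3)
E
```

```text
scene p0.92 [410.9, 273.7, 436.5, 307.3] z0.013 med [0.594 0.35 ] rect [591. 350.] [45. 57.] 81.9 bgr [161. 122. 103.] 533
scene p0.78 [227.3, 247.7, 255.4, 273.6] z0.063 med [ 0.627 -0.069] rect [625. -71.] [44. 57.] 84.8 bgr [110.5 157.  220. ] 496
scene p0.72 [202.0, 248.8, 223.7, 268.4] z0.063 med [ 0.639 -0.14 ] rect [ 637. -141.] [45. 22.] 85.9 bgr [133. 167. 130.] 199
scene p0.65 [173.7, 234.6, 199.1, 260.4] z0.063 med [ 0.617 -0.208] rect [ 615. -209.] [46. 56.] 85.2 bgr [ 95.5  98.  158. ] 478
top p0.84 [357.6, 127.2, 371.4, 147.7] z0.064 med [ 0.617 -0.069] rect [624. -74.] [41. 56.] 86.2 bgr [108. 138. 181.] 274
top p0.80 [204.3, 153.2, 220.4, 172.8] z0.014 med [0.59  0.348] rect [591. 348.] [45. 57.] 79.0 bgr [155. 119. 105.] 351
top p0.79 [379.8, 127.3, 399.1, 146.0] z0.065 med [ 0.618 -0.142] rect [ 618. -141.] [42. 56.] 89.3 bgr [123. 158. 108.] 314
top p0.70 [267.8, 246.0, 297.7, 270.0] z0.015 med [0.31  0.157] rect [310. 157.] [44. 54.] 12.3 bgr [187. 194.   0.] 342
top p0.66 [323.2, 197.9, 346.7, 225.6] z0.014 med [0.434 0.017] rect [434.  17.] [56. 45.] 24.1 bgr [185. 192.   0.] 351
top p0.58 [145.3, 214.5, 166.7, 236.0] z0.014 med [0.416 0.504] rect [418. 505.] [57. 45.] 24.6 bgr [188.  195.5   0. ] 364
t19.05 pos [ 0.6243 -0.0714  0.1677] jaw-4.0 ydir [-0.002  0.    -1.   ] F [ 0.3 -0.3 -0.5] g0.817 q [ 0.52  0.45 -0.63  1.51  0.28  1.27 -0.22]
shift [-3.23 42.14 -8.77] rot [-0.  -0.1 -5.3] alt [ 1.000e-01 -0.000e+00  1.747e+02]
```

>>> arm_command --commands '[[[-1,8,0,0,0,-3],[-3.3,42.1,0,0,0,-5.3],[-3.3,42.1,0,0,0,-5.3],[-3.3,42.1,0,0,0,-5.3],[-3.3,42.1,0,0,0,-5.3],[-3.3,42.1,0,0,0,-5.3],[-3.3,42.1,0,0,0,-5.3],[-3.3,42.1,0,0,0,-5.3],[-3.3,42.1,0,0,0,-5.3],[-3.3,42.1,0,0,0,-5.3],[-3.3,42.1,-4,0,0,-5.3],[-3.3,42.1,-9,0,0,-5.3],[-3.3,42.1,-9,0,0,-5.3],[-3.3,42.1,-9,0,0,-5.3]]]' --claw 7.2

```text
clock: 20.45
position: [0.5918, 0.3485, 0.0785]
ee_rot: [-0.458, 0.539, -0.539, 0.457]
ft_force: [1.2, 0.4, 0.8]
grip_width: 0.846
```

```bash
python3 loc.py wrist
python3 - <<'E'
from h import *
st();plan([.591,.350,-.003],-9.3)
E
```

```text
wrist p0.90 [4.5, 308.3, 44.5, 367.0] z0.013 med [0.284 0.266] rect [274. 265.] [48. 40.] 41.0 bgr [179.5 164.  230. ] 1842
wrist p0.64 [281.5, 178.1, 353.0, 235.1] z0.014 med [0.592 0.353] rect [592. 351.] [45. 56.] 80.7 bgr [178. 142. 102.] 3941
wrist p0.61 [0.0, 0.0, 89.5, 85.7] z0.014 med [0.423 0.502] rect [419. 506.] [57. 42.] 24.9 bgr [202. 211.  97.] 5687
t20.55 pos [0.5931 0.3502 0.0816] jaw-9.4 ydir [ 0.003  0.002 -1.   ] F [-0.5  0.6  0.9] g0.840 q [-0.14  0.67 -0.67  1.41  0.43  1.2  -1.03]
shift [-0.21 -0.02 -8.46] rot [-0.1  0.1  0.1] alt [   0.2    0.2 -179.9]
```

>>> arm_command --commands '[[[-0.1,0,-4,0,0,0],[-0.1,0.1,-7,0,0,0],[-0.1,0.1,-8.3,0,0,0],[-0.1,0.1,-8.3,0,0,0]]]'

```text
clock: 20.95
position: [0.5909, 0.3506, -0.0041]
ee_rot: [-0.458, 0.539, -0.539, 0.457]
ft_force: [0.5, 0.1, 0.0]
grip_width: 0.843
```

>>> arm_command --commands '[[[0,0,0,0,0,0],[0,0,0,0,0,0],[0,0,0,0,0,0],[0,0,0,0,0,0],[0,0,0,0,0,0],[0,0,4,0,0,0],[0,0,9,0,0,0],[0,0,14,0,0,0],[0,0,17,0,0,0],[0,0,17,0,0,0]]]' --claw 4

```text
clock: 21.95
position: [0.5928, 0.3527, 0.1731]
ee_rot: [0.454, -0.539, 0.54, -0.461]
ft_force: [-0.3, 0.8, -0.5]
grip_width: 0.643
```

```bash
python3 - <<'E'
from h import *
st();plan([.6294,-.0023,.06],-4); c=snap('wrist','w6')
E
```

```text
t21.95 pos [0.5928 0.3527 0.1731] jaw-9.3 ydir [ 0.008  0.005 -1.   ] F [-0.3  0.8 -0.5] g0.643 q [-0.14  0.6  -0.7   1.32  0.38  1.35 -1.  ]
shift [  3.66 -35.5  -11.31] rot [-0.3  0.5  5.3] alt [   0.7    0.5 -174.7]
```

View pics/w6.png

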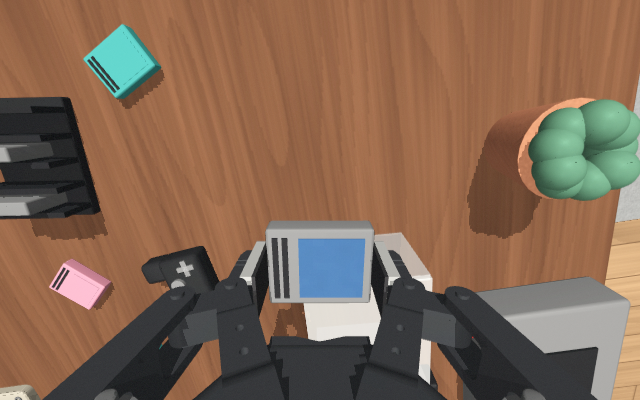

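>>> arm_command --commands '[[[0.4,-4,0,0,0,2],[0.9,-9,0,0,0,4],[1.5,-14,0,0,0,5.3],[2,-19,0,0,0,5.3],[2.5,-24,0,0,0,5.3],[3,-29,0,0,0,5.3],[3.6,-35.4,0,0,0,5.3],[3.6,-35.4,0,0,0,5.3],[3.6,-35.4,0,0,0,5.3],[3.6,-35.4,-5,0,0,5.3],[3.6,-35.4,-9.5,0,0,5.3],[3.6,-35.4,-11.3,0,0,5.3],[3.6,-35.4,-11.3,0,0,5.3],[3.6,-35.4,-11.3,0,0,5.3]]]'

```text
clock: 23.4
position: [0.6273, -0.0019, 0.0536]
ee_rot: [-0.482, 0.517, -0.517, 0.483]
ft_force: [-0.4, 0.2, -0.1]
grip_width: 0.641
```

```bash
python3 - <<'E'
from h import *
st();plan([.6294,-.0023,.049],-4)
E
python3 loc.py wrist
```

```text
t23.40 pos [ 0.6273 -0.0019  0.0536] jaw-4.0 ydir [ 0.001  0.001 -1.   ] F [-0.4  0.2 -0.1] g0.641 q [ 0.41  0.57 -0.63  1.61  0.37  1.08 -0.39]
shift [ 0.21 -0.04 -0.46] rot [-0.  0. -0.] alt [-1.0e-01 -1.0e-01  1.8e+02]
wrist p0.72 [263.8, 222.9, 373.0, 304.8] z0.071 med [0.627 0.001] rect [627.  -3.] [46. 56.] 86.1 bgr [138. 106.  66.] 8739
wrist p0.72 [0.0, 171.1, 106.7, 254.6] z0.014 med [0.438 0.021] rect [434.  20.] [58. 45.] 23.6 bgr [164. 173.  72.] 5536
wrist p0.55 [275.2, 319.2, 368.1, 341.8] z0.060 med [ 0.625 -0.05 ] rect [626. -52.] [ 8. 56.] 85.3 bgr [71. 73. 73.] 1752
```

>>> arm_command --commands '[[[0.2,0,-0.4,0,0,0],[0.2,0,-0.55,0,0,0],[0.2,0,-0.6,0,0,0]]]'

```text
clock: 23.8
position: [0.6294, -0.0033, 0.0474]
ee_rot: [0.482, -0.517, 0.518, -0.482]
ft_force: [-1.4, -0.0, 6.5]
grip_width: 0.644
```

>>> arm_command --commands '[[[0,0,0,0,0,0],[0,0,0,0,0,0],[0,0,0,0,0,0],[0,0,0,0,0,0],[0,0,4,0,0,0],[0,0,9,0,0,0],[0,0,14,0,0,0],[0,0,14,0,0,0],[-5,-5,14,0,0,0],[-5,-5,14,0,0,0]]]' --claw 7.0

```text
clock: 24.8
position: [0.5772, -0.0556, 0.1864]
ee_rot: [0.482, -0.517, 0.518, -0.481]
ft_force: [-0.1, -1.2, -0.2]
grip_width: 0.816
```

```bash
python3 loc.py scene top | grep -v "bgr \[2\|bgr \[19"
python3 - <<'E'
from h import *
st();snap('scene','s3'); snap('top','t3')
for a in (-60,-30,0,60,90): plan([.5255,-.3485,.12],a)
E
```

```text
scene p0.97 [228.2, 248.6, 257.0, 274.5] z0.063 med [ 0.627 -0.07 ] rect [625. -72.] [46. 57.] 85.7 bgr [112.  159.  218.5] 500
scene p0.94 [256.1, 252.1, 282.8, 281.1] z0.064 med [ 0.632 -0.003] rect [630.  -4.] [45. 56.] 85.8 bgr [180. 131. 116.] 481
scene p0.90 [174.3, 233.7, 201.4, 256.9] z0.063 med [ 0.617 -0.207] rect [ 615. -209.] [46. 56.] 85.6 bgr [ 95.  98. 166.] 530
scene p0.80 [200.6, 236.8, 230.0, 264.1] z0.063 med [ 0.621 -0.139] rect [ 619. -140.] [46. 57.] 85.6 bgr [135.5 176.  133. ] 494
top p0.91 [332.3, 126.8, 346.4, 147.7] z0.064 med [ 0.628 -0.006] rect [629.  -5.] [43. 57.] 86.7 bgr [170.5 126.  111. ] 368
top p0.73 [323.9, 197.1, 347.0, 224.9] z0.014 med [0.434 0.017] rect [434.  17.] [56. 45.] 23.7 bgr [185. 192.   0.] 378
top p0.62 [269.8, 247.1, 297.9, 272.1] z0.014 med [0.309 0.157] rect [309. 158.] [45. 56.] 13.8 bgr [187. 194.   0.] 388
top p0.60 [143.7, 210.3, 165.2, 236.1] z0.014 med [0.417 0.504] rect [417. 505.] [58. 46.] 26.4 bgr [184.  190.5   0. ] 400
t25.00 pos [ 0.5789 -0.0534  0.1869] jaw-4.1 ydir [ 0.001 -0.    -1.   ] F [-0.2  0.7 -0.3] g0.822 q [ 0.57  0.34 -0.69  1.61  0.22  1.27 -0.22]
shift [ -5.39 -29.63  -6.69] rot [ -0.   0. -56.] alt [-1.00e-01 -0.00e+00  1.24e+02]
shift [ -5.39 -29.63  -6.69] rot [ -0.   0. -26.] alt [-1.00e-01 -0.00e+00  1.54e+02]
shift [ -5.39 -29.63  -6.69] rot [-0.  0.  4.] alt [ 0.00e+00  1.00e-01 -1.76e+02]
shift [ -5.39 -29.63  -6.69] rot [-0.  0. 64.] alt [ 0.00e+00  1.00e-01 -1.16e+02]
shift [ -5.39 -29.63  -6.69] rot [ -0.    0.1 -86. ] alt [-0.1 -0.  94. ]
```

View pics/s3.png

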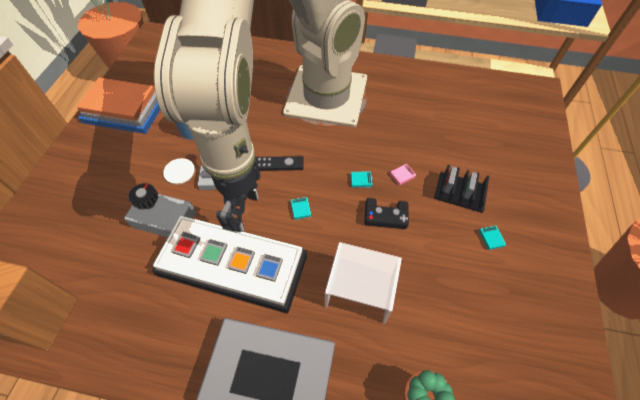

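All four cartridges lie flat, side by side, and the tray is still down. Next is the handwheel.

>>> arm_command --commands '[[[-1,-5,0,0,0,8],[-2,-10,0,0,0,16],[-5.35,-29.5,0,0,0,42],[-5.35,-29.5,0,0,0,42],[-5.35,-29.5,0,0,0,42],[-5.35,-29.5,0,0,0,42],[-5.35,-29.5,0,0,0,42],[-5.35,-29.5,0,0,0,42],[-5.35,-29.5,-4,0,0,42],[-5.35,-29.5,-6,0,0,42],[-5.35,-29.5,-6,0,0,42],[-5.35,-29.5,-6,0,0,42]]]' --claw 8.2

```text
clock: 26.3
position: [0.5267, -0.3464, 0.1276]
ee_rot: [-0.636, 0.309, -0.309, 0.636]
ft_force: [0.5, -0.0, 0.7]
grip_width: 0.962
```

```bash
python3 - <<'E'
from h import *
st();plan([.5255,-.3485,.067],38)
c=snap('wrist','w7');W=cloud(c)
for r in manip.masks_of('wrist','crank_grip'):
    P=W[r['mask']];P=P[P[:,2]>.09]; P=P[P[:,2]<.102]
    if len(P)>50: print(r['p'],cv2.minEnclosingCircle((P[:,:2]*1000).astype(np.float32)),np.median(P[:,2]))
E
```

```text
t26.30 pos [ 0.5267 -0.3464  0.1276] jaw38.1 ydir [ 0.001  0.001 -1.   ] F [ 0.5 -0.   0.7] g0.962 q [ 1.    0.5  -0.64  1.54  0.31  1.2   0.96]
shift [-0.12 -0.21 -6.06] rot [-0.   0.  -0.1] alt [-1.000e-01 -1.000e-01  1.799e+02]
0.59 ((524.8868408203125, -348.1234436035156), 32.17201614379883) 0.09829715394364905
```

View pics/w7.png

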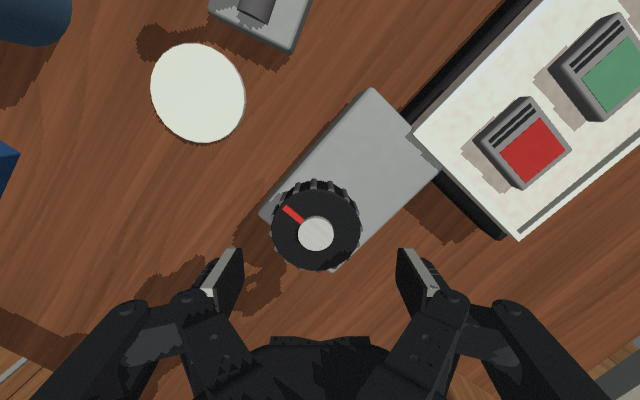

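>>> arm_command --commands '[[[-0.15,-0.15,-3,0,0,0],[-0.15,-0.15,-5,0,0,0],[-0.15,-0.15,-6.1,0,0,0],[-0.15,-0.15,-6.1,0,0,0]]]'

```text
clock: 26.8
position: [0.5238, -0.3493, 0.0655]
ee_rot: [-0.635, 0.31, -0.31, 0.636]
ft_force: [0.6, 0.3, 0.1]
grip_width: 0.96
```

>>> arm_command --commands '[[[0,0,0,0,0,0],[0,0,0,0,0,0],[0,0,0,0,0,0],[0,0,0,0,0,0],[0,0,0,0,0,0],[0,0,0,0,0,0]]]' --claw 4.5 --newtons 60

```text
clock: 27.4
position: [0.5257, -0.3494, 0.0682]
ee_rot: [-0.635, 0.309, -0.311, 0.636]
ft_force: [0.6, 1.7, 6.3]
grip_width: 0.708
```

```bash
python3 - <<'E'
from h import *
st()
E
```

```text
t27.40 pos [ 0.5257 -0.3494  0.0682] jaw38.0 ydir [ 0.003 -0.001 -1.   ] F [0.6 1.7 6.3] g0.708 q [ 0.98  0.56 -0.62  1.59  0.35  1.1   0.94]
```

>>> arm_command --commands '[[[0,0,0,0,0,-8],[0,0,0,0,0,-16],[0,0,0,0,0,-24],[0,0,0,0,0,-32],[0,0,0,0,0,-40],[0,0,0,0,0,-48],[0,0,0,0,0,-56],[0,0,0,0,0,-64],[0,0,0,0,0,-72],[0,0,0,0,0,-80],[0,0,0,0,0,-88],[0,0,0,0,0,-96],[0,0,0,0,0,-104],[0,0,0,0,0,-112],[0,0,0,0,0,-120],[0,0,0,0,0,-128],[0,0,0,0,0,-136],[0,0,0,0,0,-143],[0,0,0,0,0,-143]]]'

```text
clock: 29.3
position: [0.5247, -0.3489, 0.0682]
ee_rot: [-0.094, -0.701, 0.701, 0.093]
ft_force: [-5.5, 5.7, 9.3]
grip_width: 0.704
```

```bash
cat > tray.py <<'E'
from h import *
def tray():
    for cam in('scene','top'):
        c=manip.camera(cam);W=cloud(c);P=W.reshape(-1,3)
        # tray-floor local frame
        th=np.radians(-4);d=P[:,:2]-[.622,-.107]
        lx=d[:,0]*np.cos(th)+d[:,1]*np.sin(th); ly=-d[:,0]*np.sin(th)+d[:,1]*np.cos(th)
        k=(abs(lx)<.058)&(abs(ly)<.145)&((abs(lx)>.04)|(abs(ly)>.138)|(abs(ly)<.01))&(P[:,2]>.03)&(P[:,2]<.14)
        e=P[:,:2]-[.62,.2035]
        kr=(abs(e[:,0])<.045)&(abs(e[:,1])<.055)&(P[:,2]>.07)
        print(cam,'tray z',np.round(np.nanmedian(P[k,2]),4),k.sum(),'riser z',np.round(np.nanmedian(P[kr,2]),4))
tray()
E
python3 -c "
from h import *
st()
snap('scene','s4')"; python3 tray.py
```

```text
t29.30 pos [ 0.5247 -0.3489  0.0682] jaw-105.2 ydir [ 0.001 -0.    -1.   ] F [-5.5  5.7  9.3] g0.704 q [ 0.63  0.48 -0.15  1.62  0.08  1.05 -1.38]
scene tray z 0.0744 2372 riser z 0.0995
top tray z 0.0752 1742 riser z 0.1002
```

View pics/s4.png

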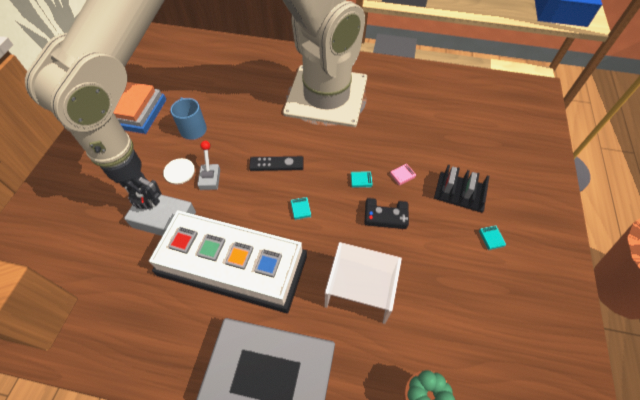

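The first stroke raised the tray to about 0.075. I'll open, turn back and regrip.

>>> arm_command --commands '[[[0,0,0,0,0,0],[0,0,0,0,0,0],[0,0,0,0,0,0],[0,0,0,0,0,0]]]' --claw 8.3

```text
clock: 29.85
position: [0.524, -0.3499, 0.066]
ee_rot: [-0.093, -0.701, 0.701, 0.092]
ft_force: [0.4, -0.1, 0.5]
grip_width: 0.974
```

>>> arm_command --commands '[[[0,0,0,0,0,8],[0,0,0,0,0,16],[0,0,0,0,0,24],[0,0,0,0,0,32],[0,0,0,0,0,40],[0,0,0,0,0,48],[0,0,0,0,0,56],[0,0,0,0,0,64],[0,0,0,0,0,72],[0,0,0,0,0,80],[0,0,0,0,0,88],[0,0,0,0,0,96],[0,0,0,0,0,104],[0,0,0,0,0,112],[0,0,0,0,0,120],[0,0,0,0,0,128],[0,0,0,0,0,136],[0,0,0,0,0,144],[0,0,0,0,0,144],[0,0,0,0,0,144]]]'

```text
clock: 31.85
position: [0.5239, -0.3499, 0.0658]
ee_rot: [-0.637, 0.306, -0.306, 0.638]
ft_force: [0.1, 0.3, 0.5]
grip_width: 0.975
```

>>> arm_command --commands '[[[0,0,0,0,0,0],[0,0,0,0,0,0],[0,0,0,0,0,0],[0,0,0,0,0,0],[0,0,0,0,0,0],[0,0,0,0,0,0]]]' --claw 4.5

```text
clock: 32.45
position: [0.5252, -0.3488, 0.0669]
ee_rot: [-0.638, 0.304, -0.306, 0.638]
ft_force: [0.3, 3.4, 5.2]
grip_width: 0.705
```

```bash
python3 -c "
from h import *
st()"; python3 tray.py; python3 tray.py
```

```text
t32.45 pos [ 0.5252 -0.3488  0.0669] jaw38.9 ydir [ 0.002  0.    -1.   ] F [0.3 3.4 5.2] g0.705 q [ 0.98  0.56 -0.62  1.6   0.35  1.1   0.95]
scene tray z 0.0744 2371 riser z 0.0995
top tray z 0.0751 1724 riser z 0.1002
scene tray z 0.0745 2364 riser z 0.0994
top tray z 0.0751 1746 riser z 0.1002
```

>>> arm_command --commands '[[[0,0,0,0,0,-8],[0,0,0,0,0,-16],[0,0,0,0,0,-24],[0,0,0,0,0,-32],[0,0,0,0,0,-40],[0,0,0,0,0,-48],[0,0,0,0,0,-56],[0,0,0,0,0,-64],[0,0,0,0,0,-72],[0,0,0,0,0,-80],[0,0,0,0,0,-88],[0,0,0,0,0,-96],[0,0,0,0,0,-104],[0,0,0,0,0,-112],[0,0,0,0,0,-120],[0,0,0,0,0,-128],[0,0,0,0,0,-136],[0,0,0,0,0,-143.5],[0,0,0,0,0,-143.5]]]'

```text
clock: 34.55
position: [0.5254, -0.3491, 0.0669]
ee_rot: [-0.091, -0.701, 0.701, 0.089]
ft_force: [1.6, 3.3, 5.2]
grip_width: 0.705
```

```bash
python3 -c "
from h import *
st()"; python3 tray.py; python3 tray.py
```

```text
t34.55 pos [ 0.5254 -0.3491  0.0669] jaw-104.7 ydir [ 0.002 -0.001 -1.   ] F [1.6 3.3 5.2] g0.705 q [ 0.63  0.48 -0.15  1.62  0.08  1.05 -1.37]
scene tray z 0.0995 2475 riser z 0.0994
top tray z 0.1002 1805 riser z 0.1002
scene tray z 0.0995 2483 riser z 0.0994
top tray z 0.1002 1795 riser z 0.1002
```

The tray floor now matches the riser top, 0.0995 against 0.0994 from the scene camera and 0.1002 on both from the top camera. I'll release and go to the dimmer.

>>> arm_command --commands '[[[0,0,0,0,0,0],[0,0,0,0,0,0],[0,0,0,0,0,0],[0,0,0,0,0,0],[0,0,4,0,0,0],[0,0,8,0,0,0],[0,0,11,0,0,0],[0,0,11,0,0,0],[-9,4,11,0,0,8],[-18.4,8.7,11,0,0,20],[-18.4,8.7,11,0,0,28.7],[-18.4,8.7,11,0,0,28.7],[-18.4,8.7,11,0,0,28.7],[-18.4,8.7,11,0,0,28.7],[-18.4,8.7,11,0,0,28.7]]]' --claw 8.3

```text
clock: 36.25
position: [0.3408, -0.2632, 0.176]
ee_rot: [0.087, -0.702, 0.702, -0.087]
ft_force: [1.2, -0.3, -0.1]
grip_width: 0.976
```

```bash
cat > dim.py <<'E'
from h import *
def dim(cams=('scene','top','wrist')):
    for cam in cams:
        c=manip.camera(cam);W=cloud(c)
        im=c['pixels'].astype(int); b,g,r=im[...,0],im[...,1],im[...,2]
        m=(r>90)&(g<r*.35)&(b<r*.35)&(abs(W[...,0]-.37)<.09)&(abs(W[...,1]+.25)<.06)&(W[...,2]>.045)
        P=W[m]
        if len(P)<8: print(cam,'none');continue
        # fit sphere centre with radius 13mm
        from scipy.optimize import least_squares
        f=lambda p:np.linalg.norm(P-p,axis=1)-.013
        s=least_squares(f,P.mean(0)-[0,0,.008],loss='soft_l1',f_scale=.001).x
        u=np.array([np.cos(np.radians(14)),np.sin(np.radians(14))])
        d=s[:2]-[.3926,-.2487]
        print(cam,len(P),np.round(s,4),'along',np.round(d@u,4),'perp',np.round(d@[-u[1],u[0]],4),'angle',np.round(.8+np.arctan2(d@u,s[2]-.022),3))
if __name__=='__main__': dim()
E
python3 -c "
from h import *
st(); plan([.341,-.2615,.06],104); snap('wrist','w8')"; python3 dim.py; python3 tray.py
```

```text
t36.25 pos [ 0.3408 -0.2632  0.176 ] jaw-75.8 ydir [ 0.001 -0.    -1.   ] F [ 1.2 -0.3 -0.1] g0.976 q [ 0.78 -0.05 -0.22  2.01 -0.01  1.18 -0.76]
shift [  0.02   0.17 -11.6 ] rot [ 0.   0.  -0.2] alt [-1.000e-01  0.000e+00  1.798e+02]
scene 63 [ 0.3395 -0.2618  0.0808] along -0.0547 perp 0.0001 angle 0.051
top none
wrist 462 [ 0.3398 -0.2615  0.0817] along -0.0544 perp 0.0004 angle 0.062
scene tray z 0.0994 2460 riser z 0.0995
top tray z 0.1003 1824 riser z 0.1002
```

View pics/w8.png

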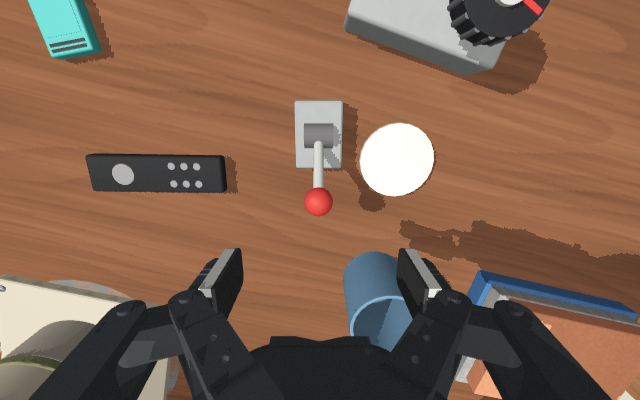

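```bash
python3 -c "
from h import *
c=manip.camera('top');W=cloud(c).reshape(-1,3)
k=(W[:,2]>.03)&(W[:,2]<.13)&(W[:,0]>.1)&(W[:,0]<.34)&(W[:,1]<-.28)&(W[:,1]>-.42)
print(W[k].min(0),W[k].max(0),k.sum())"
```

```text
[ 0.19590293 -0.35926205  0.03021447] [ 0.2679316  -0.32530356  0.09536136] 275
```

>>> arm_command --commands '[[[-0.1,0.15,0,0,0,0],[-0.1,0.15,-2,0,0,0],[-0.1,0.15,-5,0,0,0],[-0.1,0.15,-9,0,0,0],[-0.1,0.15,-11.6,0,0,0],[-0.1,0.15,-11.6,0,0,0],[-0.1,0.15,-11.6,0,0,0]]]' --claw 5

```text
clock: 37.3
position: [0.3391, -0.2613, 0.0604]
ee_rot: [-0.087, 0.702, -0.702, 0.087]
ft_force: [-0.3, -0.1, 0.9]
grip_width: 0.587
```

>>> arm_command --commands '[[[0,0,0,0,0,0],[0,0,0,0,0,0],[0,0,0,0,0,0],[0,0,0,0,0,0],[0,0,0,0,0,0]]]' --claw 1.5 --newtons 25

```text
clock: 37.8
position: [0.339, -0.2622, 0.0606]
ee_rot: [0.087, -0.701, 0.702, -0.087]
ft_force: [-4.4, -4.3, 6.0]
grip_width: 0.285
```

```bash
python3 -c "
from h import *
st(); snap('wrist','w9')"; python3 dim.py
```

```text
t37.80 pos [ 0.339  -0.2622  0.0606] jaw-75.9 ydir [ 0.001 -0.002 -1.   ] F [-4.4 -4.3  6. ] g0.285 q [ 0.77  0.1  -0.22  2.13  0.03  0.91 -0.8 ]
scene 57 [ 0.3392 -0.2615  0.0793] along -0.0549 perp 0.0005 angle 0.036
top none
wrist 2023 [ 0.3387 -0.2617  0.0807] along -0.0555 perp 0.0004 angle 0.043
```

View pics/w9.png

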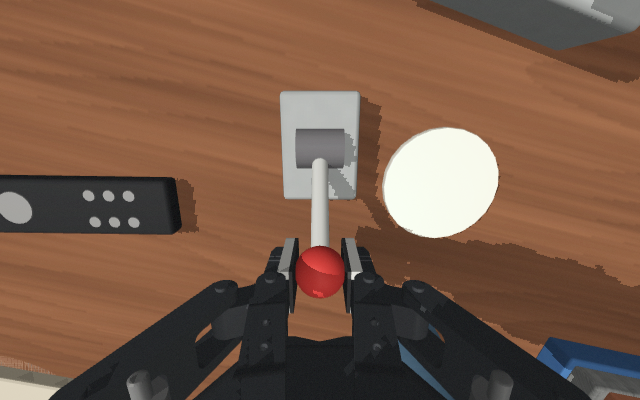

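>>> arm_command --commands '[[[0.95,0.24,0.8,0,0,0],[1.96,0.49,1.4,0,0,0],[3.05,0.76,1.84,0,0,0],[4.17,1.04,2.11,0,0,0],[5.33,1.33,2.2,0,0,0],[5.33,1.33,2.2,0,0,0],[5.33,1.33,2.2,0,0,0]]]'

```text
clock: 38.7
position: [0.3933, -0.2485, 0.0823]
ee_rot: [0.087, -0.701, 0.702, -0.088]
ft_force: [1.6, -5.0, 1.9]
grip_width: 0.285
```

```bash
python3 -c "
from h import *
st()"; python3 dim.py
```

```text
t38.70 pos [ 0.3933 -0.2485  0.0823] jaw-75.8 ydir [ 0.002 -0.001 -1.   ] F [ 1.6 -5.   1.9] g0.285 q [ 0.71  0.14 -0.26  2.03  0.04  0.97 -0.9 ]
scene 56 [ 0.3897 -0.2495  0.1001] along -0.003 perp -0.0001 angle 0.761
top none
wrist 1952 [ 0.3888 -0.2492  0.1022] along -0.0038 perp 0.0004 angle 0.753
```

>>> arm_command --commands '[[[0.3,0.08,0,0,0,0],[0.3,0.08,0,0,0,0],[0.3,0.08,0,0,0,0]]]'

```text
clock: 39.15
position: [0.3961, -0.2478, 0.0823]
ee_rot: [0.087, -0.701, 0.702, -0.088]
ft_force: [1.0, -5.7, 2.7]
grip_width: 0.283
```

>>> arm_command --commands '[[[0,0,0,0,0,0],[0,0,0,0,0,0],[0,0,0,0,0,0],[0,0,0,0,0,0],[0,0,5,0,0,0],[0,0,10,0,0,0],[-3,12,10,0,0,0],[-3,20,10,0,0,0],[-3,20,10,0,0,0],[-3,20,10,0,0,0],[-3,20,10,0,0,0]]]' --claw 5

```text
clock: 40.25
position: [0.3647, -0.0422, 0.1821]
ee_rot: [0.089, -0.701, 0.702, -0.09]
ft_force: [0.2, -0.5, 0.5]
grip_width: 0.586
```

```bash
python3 dim.py; python3 - <<'E'
from h import *
st()
ims=[]
for cam in('scene','top'):
    c=manip.camera(cam);W=cloud(c);P=W.reshape(-1,3)
    s=P[(abs(P[:,2]-.025)<.003)&(abs(P[:,0]-.39)<.06)&(abs(P[:,1]+.25)<.05)]
    print(cam,cv2.minAreaRect((s[:,:2]*1000).astype(np.float32)))
    t=P[(abs(P[:,0]-.39)<.035)&(abs(P[:,1]+.25)<.03)]
    for z in np.arange(.03,.12,.01):
        q=t[abs(t[:,2]-z)<.005]; print(round(z,3),len(q),np.round(q.mean(0),4) if len(q) else '')
    # overlay ideal lever: hinge & tip for ideal upright
    im=c['pixels'].copy()
    u,v=proj(c,[[.3926,-.2487,.05]])[0].astype(int)
    S=6; cr=cv2.resize(im[v-33:v+33,u-33:u+33],None,fx=S,fy=S,interpolation=cv2.INTER_CUBIC)
    for X in ([.3926,-.2487,.022],[.3926,-.2487,.102]):
        p=(proj(c,[X])[0]-[u-33,v-33]+.5)*S
        cv2.circle(cr,tuple(int(a) for a in p),4,(0,255,0),1)
    th=np.radians(14)
    for sx,sy in((1,1),(1,-1),(-1,-1),(-1,1)):
        X=[.3926+.035*sx*np.cos(th)-.025*sy*np.sin(th),-.2487+.035*sx*np.sin(th)+.025*sy*np.cos(th),.025]
        p=(proj(c,[X])[0]-[u-33,v-33]+.5)*S; cv2.circle(cr,tuple(int(a) for a in p),3,(255,0,0),-1)
    ims.append(cr)
cv2.imwrite('pics/dim2.png',np.hstack(ims))
E
```

```text
scene 83 [ 0.3921 -0.2487  0.1011] along -0.0004 perp 0.0001 angle 0.794
top 74 [ 0.3927 -0.2503  0.1024] along -0.0003 perp -0.0016 angle 0.796
wrist 545 [ 0.3915 -0.2486  0.1022] along -0.0011 perp 0.0004 angle 0.787
t40.40 pos [ 0.3652 -0.0473  0.1819] jaw-75.8 ydir [ 0.    -0.001 -1.   ] F [ 0.1 -0.5 -0.2] g0.582 q [ 0.55 -0.2  -0.48  2.12 -0.1   1.21 -1.21]
scene ((393.4327087402344, -246.91580200195312), (70.69880676269531, 50.18305587768555), 15.219999313354492)
0.03 136 [ 0.3964 -0.245   0.0284]
0.04 18 [ 0.3938 -0.2489  0.0384]
0.05 10 [ 0.395  -0.2463  0.0517]
0.06 7 [ 0.3939 -0.2447  0.0615]
0.07 10 [ 0.3955 -0.2466  0.0691]
0.08 13 [ 0.3945 -0.2466  0.0798]
0.09 1 [ 0.3953 -0.2395  0.0942]
0.1 23 [ 0.3998 -0.2431  0.1013]
0.11 57 [ 0.395  -0.2461  0.11  ]
top ((374.0326843261719, -273.84515380859375), (17.765560150146484, 34.01049041748047), 73.567626953125)
0.03 28 [ 0.3745 -0.27    0.027 ]
0.04 0 
0.05 0 
0.06 0 
0.07 0 
0.08 0 
0.09 0 
0.1 0 
0.11 57 [ 0.3912 -0.2511  0.1113]
```

View pics/dim2.png

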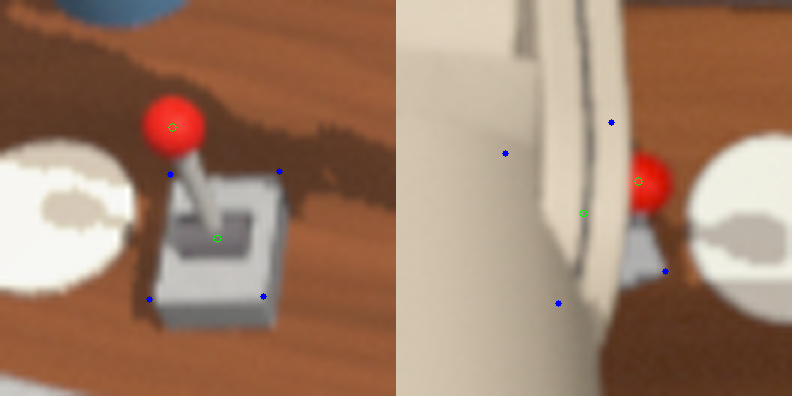

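The dimmer reads about 0.79 (0.787 to 0.796 across the cameras); I'll recheck with a clear view later. Next is the controller.

>>> arm_command --commands '[[[1,5,0,0,0,8],[2,10,0,0,0,16],[3,15,0,0,0,24],[4,20,0,0,0,32],[5,25,0,0,0,40],[5.4,28.6,0,0,0,48],[5.4,28.6,0,0,0,56],[5.4,28.6,0,0,0,64],[5.4,28.6,-3,0,0,72],[5.4,28.6,-6,0,0,80],[5.4,28.6,-6,0,0,81.8],[5.4,28.6,-6,0,0,81.8],[5.4,28.6,-6,0,0,81.8]]]' --claw 7.4 --newtons 60

```text
clock: 41.8
position: [0.4199, 0.2384, 0.122]
ee_rot: [-0.525, 0.474, -0.474, 0.525]
ft_force: [-0.0, 0.0, 0.8]
grip_width: 0.864
```

```bash
cat > ctl.py <<'E'
from h import *
import sys
def ctl(cams,zmin=.02,zmax=.04):
    for cam in cams:
        c=manip.camera(cam);W=cloud(c)
        for r in manip.masks_of(cam,'controller')[:1]:
            P=W[r['mask']];P=P[(P[:,2]>zmin)&(P[:,2]<zmax)]
            if len(P)<30: continue
            re=cv2.minAreaRect((P[:,:2]*1000).astype(np.float32))
            print(cam,'%.2f'%r['p'],len(P),'rect',np.round(re[0],1),np.round(re[1],1),round(re[2],1),'ztop',np.round(np.percentile(P[:,2],[5,50,95]),4))
ctl(sys.argv[1].split(','),*map(float,sys.argv[2:]))
E
python3 ctl.py scene,top,wrist; python3 -c "
from h import *
st(); snap('wrist','w10')"; python3 dim.py
```

```text
scene 0.74 865 rect [409.3 239.8] [ 72.4 109.1] 6.2 ztop [0.0226 0.0286 0.0328]
wrist 0.86 7755 rect [406.2 241. ] [ 74.8 107.9] 5.7 ztop [0.0246 0.0299 0.0339]
t42.10 pos [0.4195 0.2389 0.1222] jaw5.9 ydir [ 0.001  0.    -1.   ] F [ 0.2  0.4 -1.5] g0.863 q [ 0.21  0.22 -0.89  1.92  0.19  1.09 -0.65]
scene 79 [ 0.3918 -0.248   0.1012] along -0.0006 perp 0.0009 angle 0.793
top 76 [ 0.3923 -0.2505  0.1025] along -0.0007 perp -0.0017 angle 0.791
wrist none
```

View pics/w10.png

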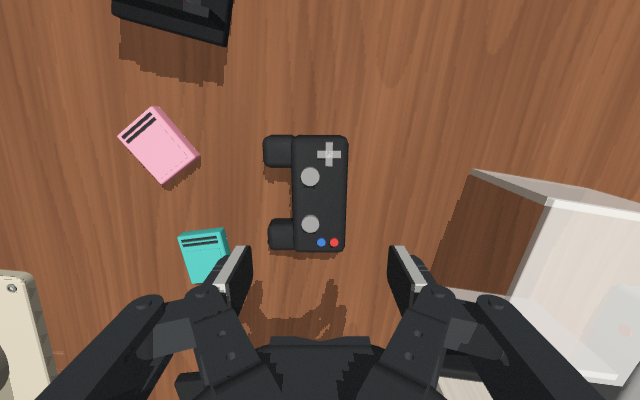

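>>> arm_command --commands '[[[0,0.15,-4,0,0,0],[0,0.15,-8,0,0,0],[0,0.15,-11,0,0,0],[0,0.15,-11.9,0,0,0],[0,0.15,-11.9,0,0,0]]]'

```text
clock: 42.8
position: [0.4185, 0.2403, 0.0023]
ee_rot: [0.526, -0.474, 0.473, -0.525]
ft_force: [0.6, 0.4, 1.0]
grip_width: 0.871
```

>>> arm_command --commands '[[[0,0,0,0,0,0],[0,0,0,0,0,0],[0,0,0,0,0,0],[0,0,0,0,0,0],[0,0,0,0,0,0],[0,0,4,0,0,0],[0,0,8,0,0,0],[0,0,12,0,0,0],[0,0,17,0,0,0],[0,0,17,0,0,0],[0,0,17,0,0,0]]]' --claw 3.5

```text
clock: 43.9
position: [0.42, 0.2405, 0.1744]
ee_rot: [-0.524, 0.472, -0.474, 0.526]
ft_force: [-0.6, -0.2, -1.4]
grip_width: 0.572
```

```bash
python3 ctl.py scene,wrist .15 .23; python3 -c "
from h import *
st(); snap('wrist','w11')"
```

```text
scene 0.57 887 rect [410.  239.6] [ 75.6 108.8] 3.6 ztop [0.1802 0.1974 0.2018]
wrist 0.81 20950 rect [405.5 246.6] [75.  95.1] 5.8 ztop [0.1907 0.1975 0.2016]
t44.10 pos [0.4185 0.2399 0.1717] jaw6.0 ydir [-0.002 -0.001 -1.   ] F [-0.1  0.  -1.6] g0.573 q [ 0.25  0.15 -0.92  1.87  0.13  1.19 -0.61]
```

View pics/w11.png

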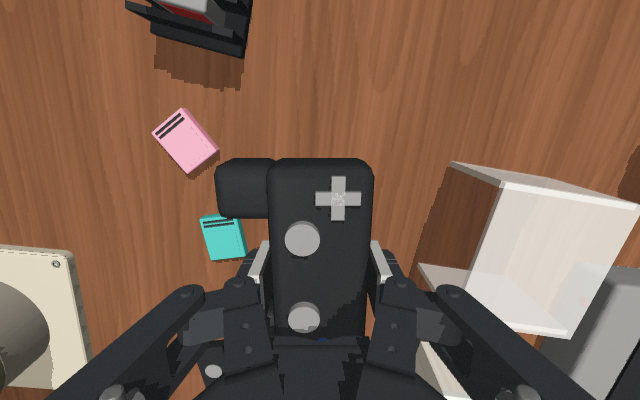

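>>> arm_command --commands '[[[4,-1,0,0,0,-3],[8,-1.5,0,0,0,-6],[12,-2,0,0,0,-9.7],[16,-3,0,0,0,-9.7],[21.4,-3.7,0,0,0,-9.7],[21.4,-3.7,0,0,0,-9.7],[21.4,-3.7,0,0,0,-9.7],[21.4,-3.7,-3,0,0,-9.7],[21.4,-3.7,-5,0,0,-9.7],[21.4,-3.7,-6,0,0,-9.7],[21.4,-3.7,-6,0,0,-9.7],[21.4,-3.7,-6,0,0,-9.7]]]'

```text
clock: 45.35
position: [0.6331, 0.2039, 0.1139]
ee_rot: [0.483, -0.516, 0.516, -0.484]
ft_force: [-0.2, 0.3, -1.0]
grip_width: 0.574
```

```bash
python3 ctl.py scene,top,wrist .115 .17; python3 -c "
from h import *
st(); snap('scene','s5');plan([.6325,.2027,.102],-3.7)"
```

```text
scene 0.95 1035 rect [626.3 205.3] [109.5  80.8] 86.7 ztop [0.1245 0.1377 0.1416]
top 0.59 444 rect [615.5 203.8] [108.5  66.4] 86.4 ztop [0.1257 0.1363 0.1432]
wrist 0.57 20825 rect [621.7 212.3] [95.8 75. ] 86.6 ztop [0.1327 0.1392 0.1432]
t45.65 pos [0.6335 0.2035 0.1135] jaw-3.7 ydir [ 0.001  0.    -1.   ] F [-0.3 -0.7 -0.9] g0.573 q [ 0.13  0.61 -0.73  1.45  0.42  1.24 -0.71]
shift [-0.09 -0.07 -1.13] rot [-0.  0.  0.] alt [ 1.0e-01  0.0e+00 -1.8e+02]
```

View pics/s5.png

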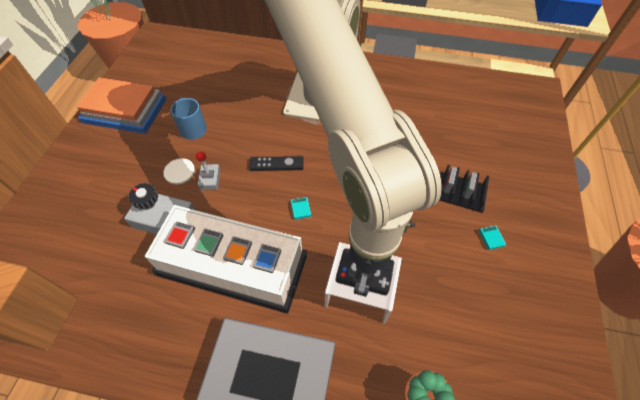

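>>> arm_command --commands '[[[-0.1,0,-0.6,0,0,0],[-0.1,0,-1,0,0,0],[-0.1,0,-1.2,0,0,0],[-0.1,0,-1.25,0,0,0]]]'

```text
clock: 46.1
position: [0.6323, 0.2035, 0.1047]
ee_rot: [0.483, -0.515, 0.517, -0.484]
ft_force: [-17.3, -9.9, 39.3]
grip_width: 0.57
```

```bash
python3 -c "
from h import *
st()"; python3 ctl.py scene,wrist .115 .17
```

```text
t46.10 pos [0.6323 0.2035 0.1047] jaw-3.7 ydir [ 0.002 -0.001 -1.   ] F [-17.3  -9.9  39.3] g0.570 q [ 0.13  0.62 -0.73  1.46  0.42  1.22 -0.72]
scene 0.93 983 rect [620.7 204.9] [110.1  74.3] 86.1 ztop [0.1212 0.1287 0.1325]
wrist 0.67 20620 rect [619.9 211.8] [96.2 75.2] 86.2 ztop [0.1245 0.13   0.1341]
```

>>> arm_command --commands '[[[0,0,0.3,0,0,0],[0,0,0.3,0,0,0]]]'

```text
clock: 46.5
position: [0.6325, 0.2035, 0.1048]
ee_rot: [0.483, -0.516, 0.516, -0.484]
ft_force: [-5.7, -2.7, 13.6]
grip_width: 0.575
```

>>> arm_command --commands '[[[0,0,0,0,0,0],[0,0,0,0,0,0],[0,0,0,0,0,0],[0,0,0,0,0,0],[0,0,4,0,0,0],[0,0,8,0,0,0],[0,0,13,0,0,0],[-5,5,13,0,0,0],[-10,10,13,0,0,0],[-15,15,13,0,0,0],[-15,15,13,0,0,0]]]' --claw 7.2

```text
clock: 47.6
position: [0.4893, 0.3458, 0.2334]
ee_rot: [0.483, -0.516, 0.516, -0.483]
ft_force: [0.4, 0.7, -0.1]
grip_width: 0.843
```

```bash
python3 -c "
from h import *
st(); snap('scene','s6'); snap('top','t6')"; python3 ctl.py scene,top .115 .17; python3 dim.py; python3 tray.py; python3 loc.py scene top| grep -v "bgr \[2\|bgr \[19"; python3 - <<'E'
from h import *
for cam in('scene','top'):
    c=manip.camera(cam);P=cloud(c).reshape(-1,3)
    s=P[(abs(P[:,2]-.025)<.0025)&(abs(P[:,0]-.39)<.06)&(abs(P[:,1]+.25)<.045)]
    print(cam,cv2.minAreaRect((s[:,:2]*1000).astype(np.float32)),len(s))
E
```

```text
t47.60 pos [0.4893 0.3458 0.2334] jaw-3.8 ydir [ 0.  0. -1.] F [ 0.4  0.7 -0.1] g0.843 q [-0.03  0.39 -0.85  1.5   0.3   1.39 -0.97]
scene 0.79 1577 rect [621.1 205. ] [109.7  74.6] 85.8 ztop [0.1213 0.1287 0.1329]
top 0.79 1024 rect [619.4 202.9] [109.7  74.8] 85.9 ztop [0.1218 0.1292 0.134 ]
scene 83 [ 0.3919 -0.248   0.1015] along -0.0005 perp 0.0009 angle 0.794
top 75 [ 0.3927 -0.2512  0.102 ] along -0.0006 perp -0.0025 angle 0.793
wrist none
scene tray z 0.0994 2465 riser z 0.1272
top tray z 0.1001 1810 riser z 0.1277
scene p0.94 [252.7, 242.0, 281.3, 272.5] z0.113 med [ 0.631 -0.003] rect [630.  -4.] [46. 56.] 86.1 bgr [184. 135. 123.] 569
scene p0.76 [170.9, 221.9, 195.9, 248.5] z0.113 med [ 0.617 -0.207] rect [ 615. -208.] [46. 57.] 84.9 bgr [112. 115. 198.] 507
scene p0.74 [194.4, 226.5, 225.0, 258.1] z0.113 med [ 0.622 -0.139] rect [ 620. -140.] [46. 57.] 85.7 bgr [136. 176. 130.] 545
scene p0.63 [223.0, 238.6, 253.1, 263.6] z0.113 med [ 0.627 -0.071] rect [625. -71.] [45. 57.] 86.9 bgr [113. 161. 218.] 547
scene p0.55 [292.1, 196.0, 312.1, 221.0] z0.013 med [0.437 0.02 ] r
[... 319 characters left out ...]
.4, 264.2, 257.8, 289.2] z0.015 med [0.269 0.266] rect [269. 267.] [45. 54.] 42.7 bgr [180. 154. 225.] 387
top p0.88 [381.6, 121.7, 402.1, 141.7] z0.114 med [ 0.617 -0.142] rect [ 619. -142.] [45. 57.] 86.3 bgr [114. 147. 108.] 371
top p0.81 [147.9, 214.3, 169.1, 237.9] z0.014 med [0.417 0.504] rect [417. 505.] [58. 45.] 24.8 bgr [177.  184.5   0. ] 376
top p0.62 [411.0, 118.7, 429.2, 142.8] z0.114 med [ 0.614 -0.211] rect [ 615. -211.] [45. 57.] 83.2 bgr [101. 102. 171.] 423
scene ((393.96435546875, -246.84857177734375), (70.26782989501953, 49.55959701538086), 14.224383354187012) 239
top ((392.3075866699219, -250.110595703125), (69.40742492675781, 50.00687026977539), 13.772089958190918) 294
```

View pics/s6.png

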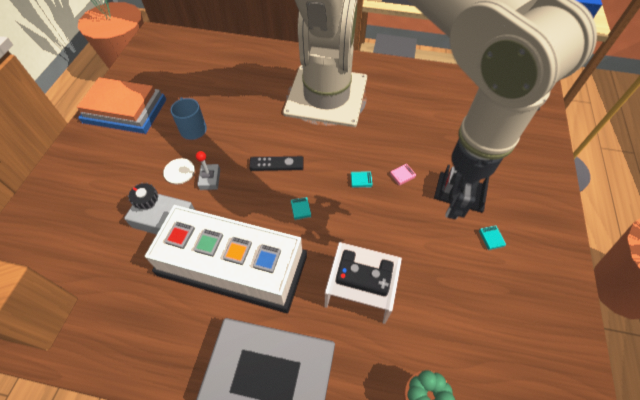

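View pics/t6.png

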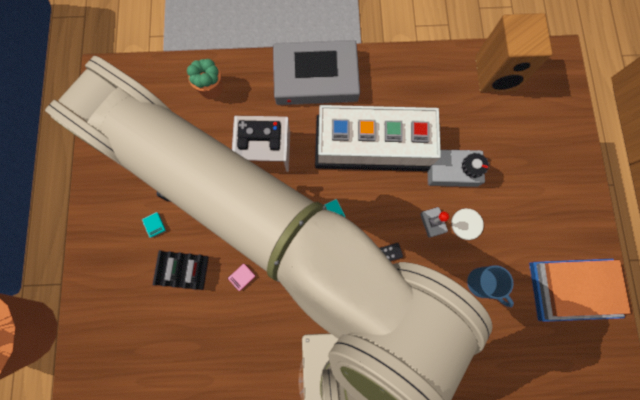

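```bash
python3 - <<'E'
from h import *
for cam in('scene','top'):
    c=manip.camera(cam);W=cloud(c);r=manip.masks_of(cam,'coaster')
    if r: P=W[r[0]['mask']]; print(cam,cv2.minAreaRect((P[P[:,2]<.02][:,:2]*1000).astype(np.float32)))
st(); print(manip.hand_in())
E
```

```text
scene ((384.0726013183594, -339.5032043457031), (83.40665435791016, 87.28907775878906), 62.176612854003906)
top ((385.5081481933594, -343.8064270019531), (83.04761505126953, 83.71302795410156), 55.185306549072266)
t48.65 pos [0.4908 0.3448 0.2333] jaw-3.7 ydir [ 0.  0. -1.] F [ 0.6 -0.4  0.4] g0.846 q [-0.03  0.4  -0.85  1.49  0.3   1.39 -0.96]
the job is handed in; nothing more can be done
None
```

The game display is set up and the job is handed in at 48.7 s of the 210 s allowed; the hand-in reports no verdict.

- **Cartridges:** The four grey cartridges present (red, green, orange, blue) lie flat in the tray, side by side and about 7 cm apart. I placed them while the tray was still down. The pink and turquoise look-alikes were left alone.
- **Lift:** I turned the handwheel about 5.0 rad in two strokes. The last reading of the tray floor was 0.0994 m (scene camera) and 0.1001 m (top camera). The riser top read 0.0995 m and 0.1002 m by the same cameras before the controller covered it.
- **Controller:** It lies flat on the riser, centred to within about 2 mm by both cameras. When I set it down, the wrist force briefly reached about 44 N (limit 120 N). That went through the controller held in the fingers, so I eased off before releasing.
- **Dimmer:** The ball readings gave 0.79 rad against the 0.80 target. The cameras differ slightly when the ball is compared with the block: about 0.80 from the top camera and 0.77 from the scene camera. I left it there.
- **Coaster:** It stayed within about 2 mm of its starting position, which is within camera error.

I saw no knocked cartridge and no grip slip during the run. At hand-in the gripper was clear of everything.

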